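# Walk a stuck radio front out of its nest with a mallet

## Robot

A 6-joint arm with a two-finger parallel gripper is mounted at the origin on the work surface. World frame = base frame: x ahead of the robot, y to its left, z up, the work surface at z = 0. Lengths are in m, angles in rad, forces in N, time in s.
With the tool pointing down it reaches from about 0.25 to 0.725 m from the base axis. Payload 4 kg.
Tool frame: the origin (TCP) lies at the very end of the fingers, on their centre line; the grasp point (between the pads) lies 19 mm behind it; z points along the fingers, y is the direction in which the jaws open and shut (so a half turn about z gives the same grasp; the last joint's range is limited). The gripper opens to 85 mm and grips with 20 to 120 N. Pads are 22 mm wide; open, the fingers measure 114 mm over their backs; the gripper's body (76 mm by 85 mm) begins 54 mm behind the grasp point. The pads swing forward as they close: fully open they stand 13 mm farther back than shut.
Start: joints at [1.202, 0.241, 0.005, 1.335, 0, 1.571], TCP at [0.18, 0.466, 0.231] pointing down, gripper open.
Joint ranges: [-2.72, 2.72], [-1.05, 1.87], [-1.09, 1.28], [-1.99, 2.15], [-1.42, 1.44], [-3.14, 3.14]. Speed limits (rad/s): [2.79, 2.79, 3.14, 3.14, 3.14, 3.14].

## Interface

Orientations are given as a unit quaternion [x, y, z, w].
In Python, from workcell import bot gives the robot as it stands.
- The arm moves only by the shell command python3 -m crank 'ROWS'. ROWS is JSON, a list that holds one entry, the list of rows, each a list of 5 numbers: the shift along the tool's x, y, z in mm, then the turn about the tool's z in degrees, then the closure in counts, from 0 (fully open) to 255 (shut). In form: [[[tx, ty, tz, turn, grip], ...]]. A call has 1 to 12 rows; each row shifts and turns the pose as measured when the row begins, along the tool's axes as they then stand; what a row does not reach is not made up. A row lasts 1/8 s, in which the tool goes at most 62.5 mm and 10.7 degrees, less where a joint would pass 70% of its speed; a pose out of reach is approached as far as the arm can. A call is refused whole if a number of a shift passes 62.5 or a number of a turn 10.7, either way. A call with a gripper value outside its range is refused whole. The fingers move at their own pace and stop on an object; the grip force is fixed at half the most. Time passes only in rows, so rows that do not move let the fingers close. It gives the time, the measured TCP pose, the force and the opening at its end, in the units of the state.
- bot.get_obs(): the state, without advancing time (a new reading comes with each control period).
- bot.camera(name): name is "scene" or "top"; returns a dict with "img" (420x560x3 uint8, blue, green, red), "depth" (420x560 float32, m along the optical axis (not along the pixel's ray), 0 where there is no reading), "fx", "fy", "cx", "cy" (pixels), "D" ([k1, k2, p1, p2, k3] as OpenCV has them; the pictures are not rectified), "R" (3x3) and "t" (3): a world point X has camera coordinates R X + t. Camera axes: x right, y down, z forward; pixel columns grow to the right and rows downward; lengths in m; the calibration is good to about 2 mm. A picture is of the moment at which its call begins.
- bot.job_done(): hands the job in, once; it reports no verdict.
The state is a dict: "clock": time; "joint_pos": joint angles; "joint_vel": joint speeds; "tau": joint torques, N m; "eef_pos": TCP position; "tool_rot": TCP orientation; "ft_force": force on the tool from outside, world axes, zero at the start; "ft_torque": the same for the moment, N m; "grip_width": finger opening in m.
Only numpy, scipy, OpenCV 4.12 (cv2) and the standard library are available. Lean on these libraries where they do the work, as an engineer would, in place of code of your own. Each camera call takes 0.05 s, during which the arm holds its last target.

## Task

The red radio front is stuck in its metal assembly nest, its two ears held under sprung fingers. Pick up the mallet and, with light taps of its face on the front's near long edge, left half and right half in turn, walk the front forward until both ears are fully out from under the fingers and it lies loose in the nest. Then stand the mallet back upright in its tray; use only the mallet on the front, never press so hard that the plastic cracks, and leave the other things on the bench where they are.

Things in the scene. Friction and masses are not known exactly. Their poses are not given: they have to be found in the camera images.
- nest: Fixed aluminium nest, 170 x 220 mm. Origin on the bench; +x the way out, roughly away from the robot, +y left. Base plate x -70 to 100 mm, 10 mm high; ledges 16 mm high carry the front; side walls 30 mm high, inner faces y = +-90.75 mm (0.75 mm play each side). A back stop (x -67 to -61, y -28 to 28, 52 mm high) bars the middle. Finger posts and arms: 67 mm high, x -51 to -37, |y| over 78 mm.
- front: Stuck red radio front, about 300 g, face up, 100 mm (x) by 180 mm (y). Origin: centre of its underside, 16 mm above the bench, starting near nest x = -2.5 mm; axes as the nest's when straight. Raised middle (y -76 to +76) is 28 mm high with an upright near face at x = -50 mm to tap on. Ears (|y| 76 to 90) are 8 mm thick. It must travel about 16 mm. Cracks if the mallet presses it with over 24 N.
- finger_left (a point): Ball tip (radius 6 mm) of the left sprung finger, at nest x = -44, y = +84 mm, pressing down on the front's left ear and holding it by dry friction. When the ear's near edge has passed, the finger drops 2 mm behind it and that end slides freely.
- finger_right (a point): The same for the right ear, at nest x = -44, y = -84 mm.
- tap_left (a point): Where to tap on the left half: near face of the front, x = -50, y = +64, z = 20 mm of the front. A slow push along nest +x slides this end at 11 to 15 N, the other end being the pivot. With one end some 2.5 mm ahead (0.015 rad) the front wedges between the walls and the force climbs steeply: stop at 16 to 18.5 N and go to the other side. Touch at 15 to 20 mm/s.
- tap_right (a point): The same on the right half: x = -50, y = -64, z = 20 mm of the front.
- heel_left (a point): Near edge of the front's left ear, at x = -50, y = +84, z = 4 mm of the front; starts near nest x = -52.5 mm. The ear is out when this is more than 5.5 mm past the finger's tip, so nest x above -38.5 mm.
- heel_right (a point): Near edge of the right ear: x = -50, y = -84, z = 4 mm of the front.
- mallet: Mallet, 250 g, standing head down. Origin: centre of the head's underside, z up the handle. Head 40 (x) by 30 by 36 mm high with two like ball faces (radius 14) reaching x = +-42 mm, 22 mm above the underside. Rubber-sleeved handle 30 (x) by 22 mm (y), up to z = 96 mm. Grip at z = 58 mm, fingers closing along its y, with 80 N or more; tap along x, underside 14 mm above the bench.
- dock: Fixed steel tray for the mallet, 140 mm (x) by 90 mm (y) outside, rim 14 mm high, walls 5 mm. Origin: centre of its underside; inner floor 5 mm above the bench. The mallet's x lies about along the tray's x; it goes back near the middle, upright, either way round.
- coil_form: Copper coil form, 34 mm wide, 42 mm high; bystander.
- volume_knob: Grey volume knob, 32 mm wide, 18 mm high; bystander.
- thumbwheel: Brass thumbwheel, 28 mm wide, 10 mm high; bystander.
- screwdriver: Screwdriver lying on the bench; bystander.
- solder_reel: Steel reel, 56 mm wide, 40 mm high; bystander.
Mind the look-alikes: they are no part of the job. Leave any green look-alike of the mallet alone. Of the things that look like the dock, the larger one is meant.

How it is judged:
On the way, in this order (a step that is already met when the one before it is completed fails the run):
1. the mallet is lifted out of its tray (z of mallet in the frame of dock above 0.03 m), for 0.1 s.
2. both ears of the front are out from under the sprung fingers (x of each of heel_left, heel_right in the frame of nest above -0.0385 m), for 0.1 s.
At the end, for the whole second after the job is handed in: Both ear edges over 5.5 mm past the fingers (nest x above -38.5 mm); front flat in the nest (height 12-20 mm, tilt < 0.06, turned < 0.1 rad, origin below nest x = 60 mm); mallet upright (tilt < 0.08 rad) on the floor of its tray, within 30 mm of its middle in x and y; both at rest (all of step 2 and x of front in the frame of nest below 0.06 m and height (world z) of front between 0.012 and 0.02 m and angle between front's own z axis and vertical below 0.06 rad and angle between the x axis of front and the x axis of nest, either way round below 0.1 rad and x of mallet in the frame of dock between -0.03 and 0.03 m and y of mallet in the frame of dock between -0.03 and 0.03 m and z of mallet in the frame of dock below 0.009 m and angle between mallet's own z axis and vertical below 0.08 rad and linear speed of each of mallet, front below 0.02 m/s); the robot touches nothing.
It fails at once if the mallet presses the front with more than 24 N: the plastic cracks (contact force between mallet and front above 24 N).
It fails at once if the fingers or the arm push the front instead of the mallet (contact force between any of the fingers, the arm and front above 1 N).
It fails at once if a bystander is moved more than 15 mm (distance of any of coil_form, volume_knob, thumbwheel, screwdriver, solder_reel from where it was at the start of the episode above 0.015 m).
It also fails if it takes over 67 s, if anything falls off the work surface, if the arm or the gripper's body presses on something with over 40 N, if the wrist force passes 120 N, or if a joint passes its speed limit or range.

## Working session

There is one attempt and no reset: what is moved stays moved. The work goes in short steps, Python scripts to look and compute and a shell command to move; the robot and the scene stay as the last step left them, time stands still between calls to the robot, and variables do not carry over. Pictures are saved under pics/ and viewed, and the job is handed in when it is done.

```bash
ls; mkdir -p pics
python3 - <<'E'
from workcell import bot
import cv2
o=bot.get_obs();print(o)
for n in("scene","top"):
    c=bot.camera(n);cv2.imwrite(f"pics/{n}0.png",c["img"]);print(n,c["fx"],c["fy"],c["cx"],c["cy"],c["D"],c["R"],c["t"])
E
```

```text
pics
{'clock': 0.0, 'joint_pos': array([ 1.20201123e+00,  2.41405842e-01,  3.71003702e-03,  1.33518191e+00,
       -4.91318144e-06,  1.57077352e+00]), 'joint_vel': array([ 0.00015729, -0.00028773, -0.00046892, -0.00100949, -0.00092383,
       -0.00057295]), 'tau': array([ 1.05130501e-03, -3.72316575e+01,  2.52407759e+01,  1.69190986e-02,
        8.79575009e-05, -2.86664580e-06]), 'eef_pos': array([0.18001481, 0.46579296, 0.2304111 ]), 'tool_rot': array([ 1.83338102e-01,  9.83049367e-01, -1.02350173e-03, -1.88407642e-04]), 'ft_force': array([ 0.37199999, -0.03581167, -0.35667668]), 'ft_torque': array([ 0.03949727,  0.0433583 , -0.04739687]), 'grip_width': 0.08536766045778563}
scene 414.73348632745495 414.73348632745495 278.2972931337089 209.21390473687742 [-0.00666615  0.          0.          0.          0.        ] [[-4.15859912e-01  9.09428639e-01  2.90818509e-04]
 [ 7.17553958e-01  3.28316652e-01 -6.14267445e-01]
 [-5.58727887e-01 -2.55240528e-01 -7.89097853e-01]] [ 0.2283081  -0.37524474  1.38273709]
top 396.531229304553 396.531229304553 284.07578489954847 204.62658898803912 [-0.01341144  0.          0.          0.          0.        ] [[ 0.00902516 -0.99995726 -0.0020043 ]
 [-0.99674561 -0.00883557 -0.08012571]
 [ 0.08010458  0.00272093 -0.99678275]] [0.02161073 0.55273056 0.85800376]
```

View pics/scene0.png

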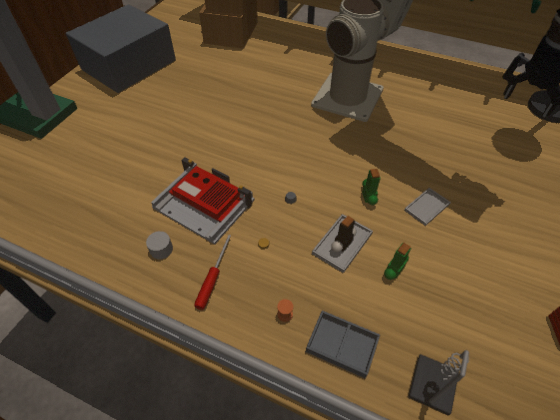

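View pics/top0.png

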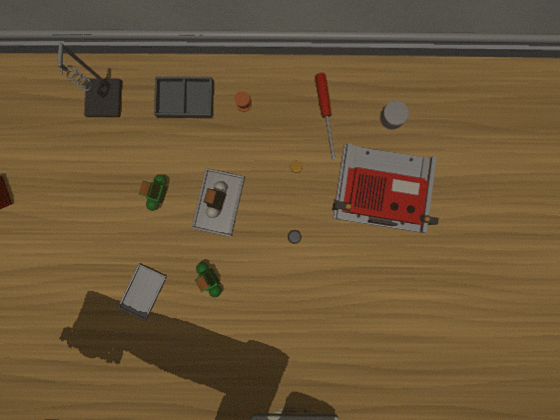

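Run:
```python
import cv2
a=cv2.imread("pics/top0.png")
b=cv2.resize(a[160:245,185:255],None,fx=7,fy=7,interpolation=cv2.INTER_CUBIC);cv2.imwrite("pics/m0.png",b)
b=cv2.resize(a[135:240,325:445],None,fx=6.5,fy=5.7*6.5/6.5,interpolation=cv2.INTER_CUBIC)
b=cv2.resize(a[138:238,325:445],None,fx=6,fy=6,interpolation=cv2.INTER_CUBIC);cv2.imwrite("pics/n0.png",b)
```

```text
(no output)
```

View pics/m0.png

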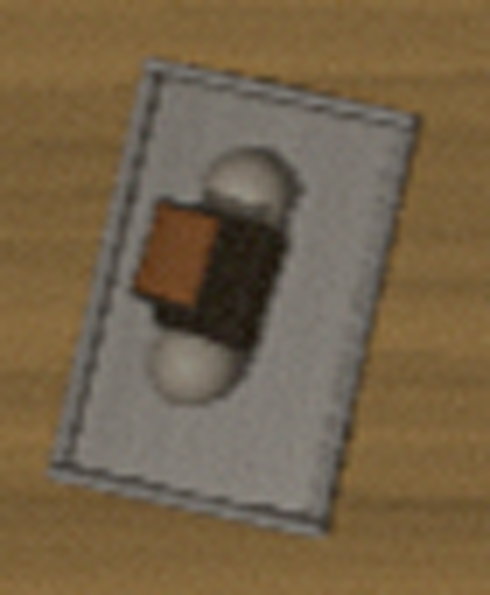

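View pics/n0.png

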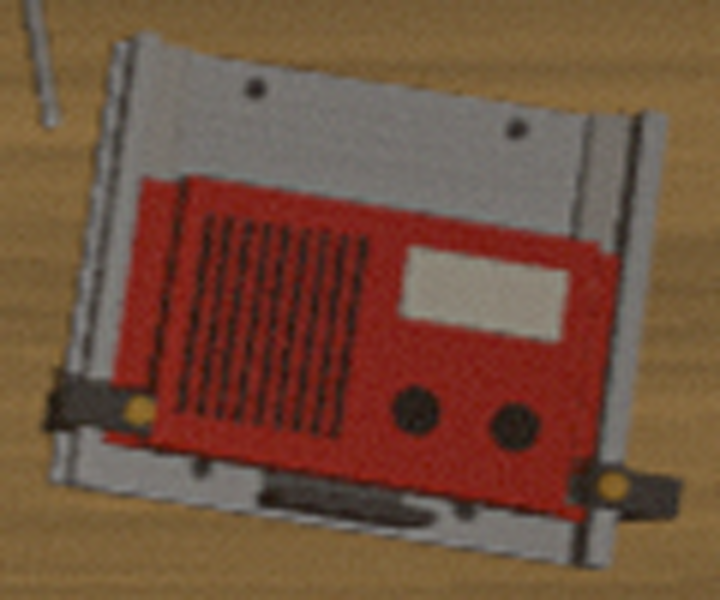

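```bash
cat > h.py <<'E'
import numpy as np, cv2
from workcell import bot
def ray(c,u,v):
    K=np.array([[c["fx"],0,c["cx"]],[0,c["fy"],c["cy"]],[0,0,1]])
    p=cv2.undistortPoints(np.array([[[u,v]]],float),K,np.array(c["D"]))[0,0]
    R=np.array(c["R"]);t=np.array(c["t"])
    return -R.T@t, R.T@np.array([p[0],p[1],1])
def atz(c,u,v,z):
    o,d=ray(c,u,v); return o+d*(z-o[2])/d[2]
def cloud(c):
    K=np.array([[c["fx"],0,c["cx"]],[0,c["fy"],c["cy"]],[0,0,1]])
    h,w=c["depth"].shape
    uv=np.stack(np.meshgrid(np.arange(w),np.arange(h)),-1).reshape(-1,1,2).astype(float)
    p=cv2.undistortPoints(uv,K,np.array(c["D"]))[:,0]
    d=c["depth"].reshape(-1)
    X=np.c_[p,np.ones(len(p))]*d[:,None]
    W=(X-np.array(c["t"]))@np.array(c["R"])
    W[d==0]=np.nan
    return W.reshape(h,w,3)
def proj(c,X):
    K=np.array([[c["fx"],0,c["cx"]],[0,c["fy"],c["cy"]],[0,0,1]])
    return cv2.projectPoints(np.atleast_2d(X).astype(float),cv2.Rodrigues(np.array(c["R"]))[0],np.array(c["t"]),K,np.array(c["D"]))[0][:,0]
E
python3 - <<'E'
from h import *
c=bot.camera("top");W=cloud(c)
np.set_printoptions(precision=4,suppress=True)
# table check, handle top etc
for n,(u,v) in dict(table=(300,300),handletop=(210,196),trayfloor=(230,190),tray2=(143,291),red=(390,185),nestfl=(385,155),dotL=(348,206.5),dotR=(427,219),backstop=(383,221),wallL=(341,180),wallR=(432,175)).items():
    print(n,W[int(round(v)),int(round(u))])
off=lambda p,s,o:(p[0]/s+o[0]-.5+.5/s,p[1]/s+o[1]-.5+.5/s)
T=lambda p:off(p,7,(185,160));N=lambda p:off(p,6,(325,138))
print("tray rim corners z14");
tr=[atz(c,*T(p),.014) for p in [(148,62),(415,115),(328,528),(52,475)]]
print(np.array(tr),[np.linalg.norm(tr[i]-tr[(i+1)%4]) for i in range(4)],np.mean(tr,0))
print("handle top corners z101");
hc=[atz(c,*T(p),.101) for p in [(158,203),(218,210),(195,306),(135,293)]];print(np.array(hc),[np.linalg.norm(hc[i]-hc[(i+1)%4]) for i in range(4)],np.mean(hc,0))
b=[atz(c,*T(p),.027+.005) for p in [(250,190),(193,362)]];print("balls",b)
b=[atz(c,*N(p),.067) for p in [(140,411),(614,486)]];print("dots",b,np.linalg.norm(b[0]-b[1]))
b=[atz(c,*N(p),.044) for p in [(188,178),(598,241),(575,520),(155,445)]];print("raised",b,[np.linalg.norm(b[i]-b[(i+1)%4]) for i in range(4)])
for n,i in (("scene",bot.camera("scene")),):
  pass
E
```

```text
table [ 0.3407 -0.0109 -0.0009]
handletop [0.5625 0.1767 0.1002]
trayfloor [0.5862 0.1497 0.0048]
tray2 [0.3578 0.3395 0.0053]
red [ 0.5957 -0.2035  0.0437]
nestfl [ 0.6689 -0.2021  0.0094]
dotL [ 0.5472 -0.1083  0.0665]
dotR [ 0.5213 -0.2745  0.0665]
backstop [ 0.5168 -0.185   0.0533]
wallL [ 0.6107 -0.1019  0.0086]
wallR [ 0.6209 -0.3013  0.0284]
tray rim corners z14
[[0.6337 0.2044 0.014 ]
 [0.6171 0.1178 0.014 ]
 [0.4842 0.1433 0.014 ]
 [0.5003 0.2317 0.014 ]] [np.float64(0.08809712458765716), np.float64(0.13528289692944245), np.float64(0.0898871102716952), np.float64(0.13615256827700234)] [0.5588 0.1743 0.014 ]
handle top corners z101
[[0.5775 0.1827 0.101 ]
 [0.5756 0.1653 0.101 ]
 [0.5476 0.1713 0.101 ]
 [0.5512 0.1887 0.101 ]] [np.float64(0.017559749601540622), np.float64(0.02860518684694122), np.float64(0.017826995715059704), np.float64(0.02692034752731005)] [0.563 0.177 0.101]
balls [array([0.5901, 0.1675, 0.032 ]), array([0.5357, 0.1842, 0.032 ])]
dots [array([ 0.547, -0.108,  0.067]), array([ 0.5221, -0.2742,  0.067 ])] 0.16799205085534857
raised [array([ 0.634 , -0.1295,  0.044 ]), array([ 0.6122, -0.2784,  0.044 ]), array([ 0.5109, -0.2681,  0.044 ]), array([ 0.5366, -0.117 ,  0.044 ])] [np.float64(0.1504574992288919), np.float64(0.1018434152977803), np.float64(0.15323623195997804), np.float64(0.0981565364283785)]
```

Run:
```python
from h import *
S=9
for n in("top","scene"):
    c=bot.camera(n);im=c["img"]
    ctr=proj(c,[[.562,.176,.05]])[0].astype(int);x0,y0=ctr-33
    outs=[]
    for a in(-12.5,-17):
        b=cv2.resize(im[y0:y0+60,x0:x0+42+20],None,fx=S/1.5,fy=S/1.5,interpolation=cv2.INTER_CUBIC);s=S/1.5
        r=np.radians(a);R=np.array([[np.cos(r),-np.sin(r),0],[np.sin(r),np.cos(r),0],[0,0,1]]);o=np.array([.5628,.1765,.005])
        def P(X):
            q=(proj(c,np.array(X)@R.T+o)-[x0,y0]+.5)*s
            return q.astype(np.int32).reshape(-1,1,2)
        box=lambda hx,hy,z:[[hx,hy,z],[-hx,hy,z],[-hx,-hy,z],[hx,-hy,z]]
        cv2.polylines(b,[P(box(.015,.011,.096))],True,(0,255,255),1)
        cv2.polylines(b,[P(box(.020,.015,.036))],True,(0,255,0),1)
        for sg in(1,-1):
            p=P([[sg*.028,0,.022]])[0,0]
            dd=np.linalg.norm(np.array(c["R"])@o+c["t"])
            cv2.circle(b,tuple(int(k) for k in p),int(.014/dd*c["fx"]*s),(255,255,0),1)
        outs.append(b)
    cv2.imwrite(f"pics/ov_{n}.png",np.hstack(outs))
```

```text
(no output)
```

View pics/ov_top.png

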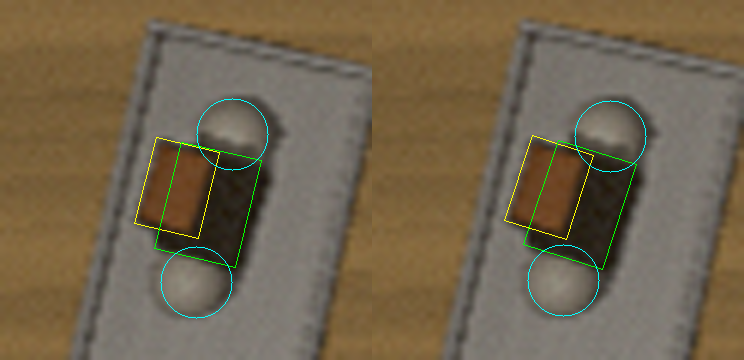

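View pics/ov_scene.png

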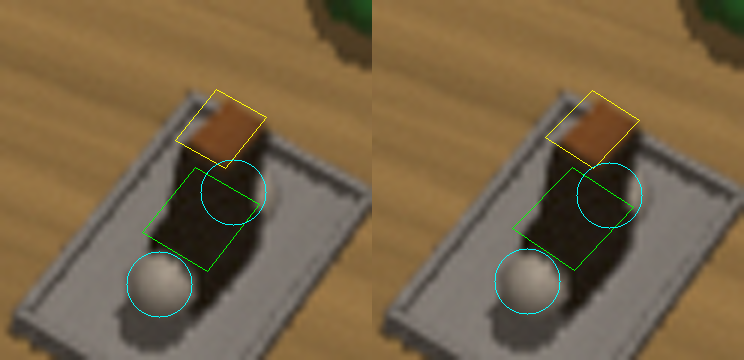

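```bash
cat >> h.py <<'E'
from scipy.spatial.transform import Rotation as Ro
def need(xyz=None,yang=None):
    o=bot.get_obs();R=Ro.from_quat(o["tool_rot"]).as_matrix()
    y=np.degrees(np.arctan2(R[1,1],R[0,1]))
    print("clk %.2f"%o["clock"],"tcp",np.round(o["eef_pos"]*1e3,1),"yang %.2f"%y,"tilt",np.round(R[:2,2],4),"F",np.round(o["ft_force"],1),"w %.1f"%(o["grip_width"]*1e3))
    if xyz is not None: print("tool shift mm",np.round(R.T@(np.array(xyz)-o["eef_pos"])*1e3,1))
    if yang is not None: print("turn",round(-((yang-y+180)%360-180),2))
NO=np.array([.5781,-.1976,0]);NA=np.radians(-8.5)
NX=np.array([np.cos(NA),np.sin(NA),0]);NY=np.array([-np.sin(NA),np.cos(NA),0])
def nest(x,y,z): return NO+NX*x/1e3+NY*y/1e3+np.array([0,0,z/1e3])
E
python3 -c "
from h import *
need([.5635,.1765,.15],74)
need(nest(-110,64,80),81.5)"
```

```text
clk 0.30 tcp [180.2 466.2 231. ] yang 68.86 tilt [-0.0003 -0.0007] F [-0.1  0.1 -0.5] w 85.3
tool shift mm [-462.  -131.9   81.1]
turn -5.14
clk 0.30 tcp [180.2 466.2 231. ] yang 68.86 tilt [-0.0003 -0.0007] F [-0.1  0.1 -0.5] w 85.3
tool shift mm [-489.2 -437.1  151.3]
turn -12.64
```

```bash
python3 -m crank '[[[-46,-13,7,-0.6,0],[-46,-13,7,-0.6,0],[-46,-13,8,-0.6,0],[-46,-13,8,-0.6,0],[-46,-13,8,-0.6,0],[-46,-13,8,-0.6,0],[-46,-13,8,-0.6,0],[-46,-13,8,-0.5,0],[-46,-13,8,-0.5,0],[-40,-13,8,0,0]]]'; python3 -c "
from h import *
need([.5635,.1765,.15],74)"
```

```text
clock: 1.55
eef_pos: [0.5811, 0.1962, 0.151]
tool_rot: [0.133, 0.991, 0.002, 0.001]
ft_force: [1.1, 0.7, 0.9]
grip_width: 0.085
clk 1.55 tcp [581.1 196.2 151. ] yang 74.72 tilt [0.0019 0.0037] F [1.1 0.7 0.9] w 85.0
tool shift mm [ 11.8 -23.6   0.8]
turn 0.72
```

```bash
python3 -m crank '[[[12,-20,0,0.5,0],[0,0,0,0,0]]]'; python3 -c "
from h import *
need([.5635,.1765,.046],74)
cv2.imwrite('pics/s1.png',cv2.resize(bot.camera('scene')['img'][130:300,250:450],None,fx=3.5,fy=3.5))"
```

```text
clock: 1.8
eef_pos: [0.566, 0.1769, 0.1474]
tool_rot: [0.14, 0.99, 0.001, -0.001]
ft_force: [0.1, 0.0, 0.2]
grip_width: 0.0851
clk 1.80 tcp [566.  176.9 147.4] yang 73.92 tilt [-0.0017  0.0022] F [0.1 0.  0.2] w 85.1
tool shift mm [  2.1  -1.2 101.4]
turn -0.08
```

View pics/s1.png

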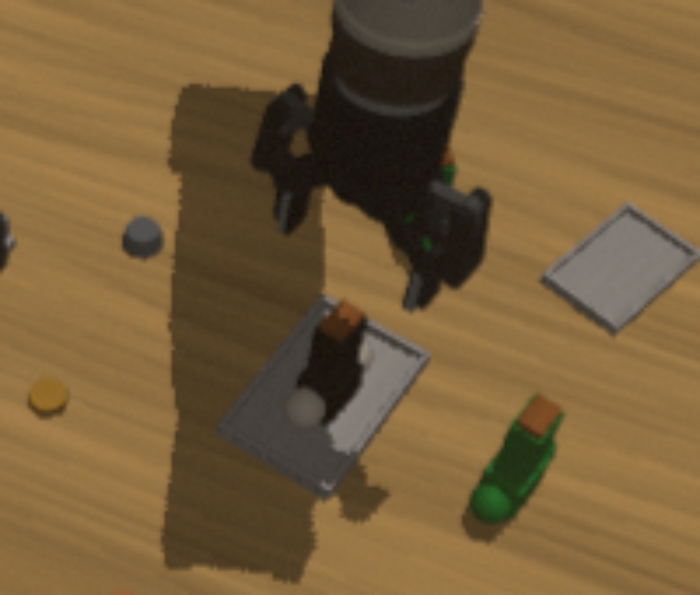

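```bash
python3 -m crank '[[[1,0,25,0,0],[1,0,25,0,0],[0,0,20,0,0],[0,0,12,0,0],[0,0,0,0,0]]]'; python3 -c "
from h import *
need([.5635,.1765,.046],74)"
```

```text
clock: 2.48
eef_pos: [0.5679, 0.1835, 0.0662]
tool_rot: [0.137, 0.991, 0.004, 0.003]
ft_force: [-0.1, 0.4, 0.3]
grip_width: 0.0855
clk 2.48 tcp [567.9 183.5  66.2] yang 74.29 tilt [0.0078 0.0061] F [-0.1  0.4  0.3] w 85.5
tool shift mm [ 2.4 -8.1 20.1]
turn 0.29
```

```bash
python3 -m crank '[[[2,-8,4,0,0],[0,0,8,0,0],[0,0,5,0,0],[0,0,0,0,0]]]'; python3 -c "
from h import *
need([.5635,.1765,.046],74)"
```

```text
clock: 2.98
eef_pos: [0.5653, 0.1767, 0.0504]
tool_rot: [0.137, 0.991, 0.005, 0.005]
ft_force: [-0.3, 0.3, -0.1]
grip_width: 0.0852
clk 2.98 tcp [565.3 176.7  50.4] yang 74.30 tilt [0.0119 0.0075] F [-0.3  0.3 -0.1] w 85.2
tool shift mm [ 1.7 -0.7  4.4]
turn 0.3
```

```bash
python3 -m crank '[[[2,-0.5,4,0.3,0],[0,0,0,0,60],[0,0,0,0,120],[0,0,0,0,255],[0,0,0,0,255],[0,0,0,0,255],[0,0,0,0,255]]]'; python3 -c "
from h import *
need([.5635,.1765,.046],74)"
```

```text
clock: 3.85
eef_pos: [0.5637, 0.1771, 0.0468]
tool_rot: [0.139, 0.99, 0.005, 0.006]
ft_force: [-0.8, 0.4, -0.4]
grip_width: 0.0216
clk 3.85 tcp [563.7 177.1  46.8] yang 73.99 tilt [0.0132 0.008 ] F [-0.8  0.4 -0.4] w 21.6
tool shift mm [ 0.1 -0.7  0.8]
turn -0.01
```

```bash
python3 -m crank '[[[0,0,-10,0,255],[0,0,-20,0,255],[0,0,-30,0,255],[0,0,-10,0,255],[0,0,0,0,255]]]'; python3 -c "
from h import *
need(nest(-118,62,115),81.5)"
```

```text
clock: 4.47
eef_pos: [0.5605, 0.1757, 0.1171]
tool_rot: [0.139, 0.99, 0.003, 0.003]
ft_force: [0.2, 0.1, -2.7]
grip_width: 0.0214
clk 4.47 tcp [560.5 175.7 117.1] yang 73.98 tilt [0.0072 0.0059] F [ 0.2  0.1 -2.7] w 21.4
tool shift mm [ 5.200e+00 -3.079e+02 -3.000e-01]
turn -7.52
```

```bash
python3 -m crank '[[[0,-20,0,0,255],[0,-36,0,0,255],[0,-40,0,0,255],[0,-40,0,-1,255],[0,-40,0,-1,255],[0,-40,0,-1,255],[0,-36,0,-1,255],[0,-20,0,-1,255],[0,-10,0,-1,255],[0,0,0,-1,255],[0,0,0,0,255]]]'; python3 -c "
from h import *
need(nest(-118,62,115),81.5)"
```

```text
clock: 5.85
eef_pos: [0.4707, -0.113, 0.1034]
tool_rot: [0.08, 0.997, 0.001, -0.009]
ft_force: [0.7, 0.2, -3.0]
grip_width: 0.0212
clk 5.85 tcp [ 470.7 -113.   103.4] yang 80.85 tilt [-0.0184  0.0026] F [ 0.7  0.2 -3. ] w 21.2
tool shift mm [ -0.5  -5.8 -11.6]
turn -0.65
```

```bash
python3 -m crank '[[[0,-3,12,-0.6,255],[0,-2,18,0,255],[0,0,12,0,255],[0,0,4,0,255],[0,0,0,0,255]]]'; python3 -c "
from h import *
need(nest(-112,62,56),81.5)
c=bot.camera('top');cv2.imwrite('pics/t2.png',cv2.resize(c['img'][140:260,325:445],None,fx=5,fy=5,interpolation=cv2.INTER_CUBIC))
c=bot.camera('scene');cv2.imwrite('pics/s2.png',cv2.resize(c['img'][130:250,140:290],None,fx=5,fy=5,interpolation=cv2.INTER_CUBIC))"
```

```text
clock: 6.48
eef_pos: [0.4685, -0.1162, 0.0537]
tool_rot: [0.072, 0.997, 0.001, -0.01]
ft_force: [-0.1, -0.5, -1.8]
grip_width: 0.0215
clk 6.47 tcp [ 468.5 -116.2   53.7] yang 81.72 tilt [-0.0201  0.0031] F [-0.1 -0.5 -1.8] w 21.5
tool shift mm [-8.3 -2.3 -2.4]
turn 0.22
```

View pics/t2.png

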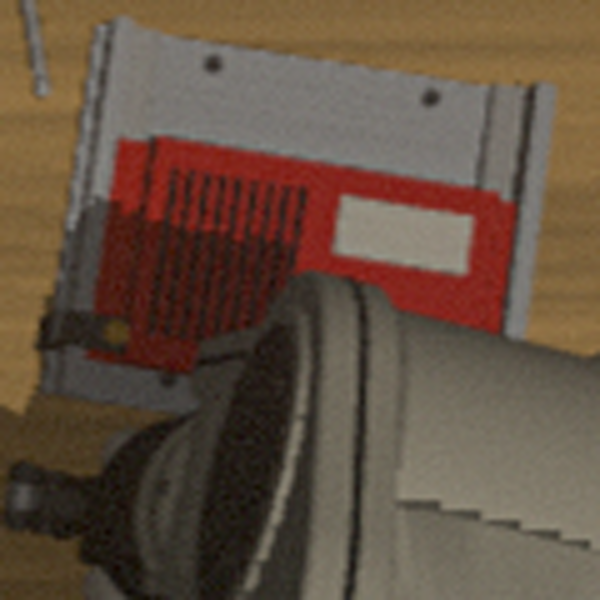

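View pics/s2.png

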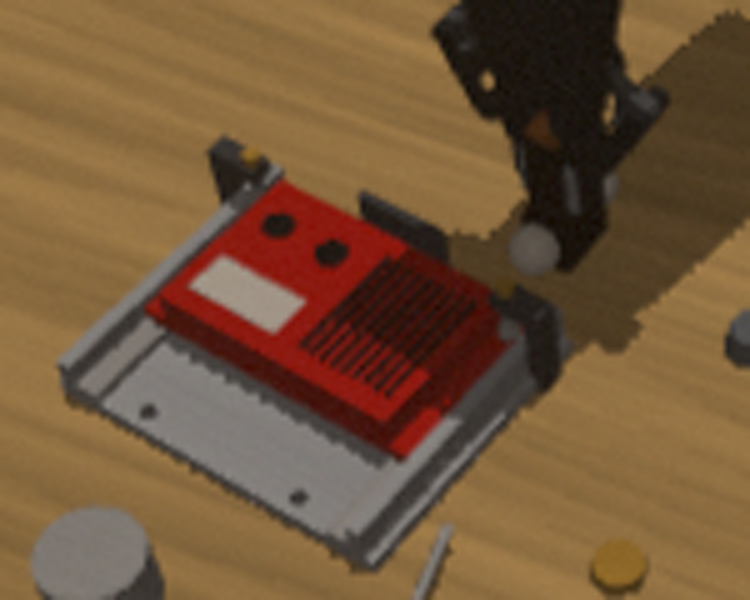

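```bash
python3 -c "
from h import *
c=bot.camera('scene');o=bot.get_obs()
p=o['eef_pos']+NX*.028;p[2]=.034;print(proj(c,p), atz(c,535/5+140-.4,250/5+130-.4,.034),p)
W=cloud(c);q=W[180,247];print(q)
print('tap',proj(c,nest(-52.5,64,36)),proj(c,nest(-52.5,64,44)))"
```

```text
[[245.39275621 179.60645221]] [ 0.49552547 -0.11767815  0.034     ] [ 0.49688928 -0.12060366  0.034     ]
[ 0.50288586 -0.11212804  0.04242609]
tap [[236.5308648  188.40697423]] [[236.28803615 186.40045143]]
```

```bash
python3 -m crank '[[[-5,-1.5,-1,0.2,255],[-5,-1,-1,0,255],[-4,0,-0.5,0,255],[-2,0,0,0,255],[0,0,0,0,255]]]'; python3 -c "
from h import *
need(nest(-96,62,56),81.5)"
```

```text
clock: 7.25
eef_pos: [0.4874, -0.1221, 0.0583]
tool_rot: [0.074, 0.997, 0.0, -0.008]
ft_force: [0.4, -0.9, -3.6]
grip_width: 0.0216
clk 7.25 tcp [ 487.4 -122.1   58.3] yang 81.49 tilt [-0.0149  0.0018] F [ 0.4 -0.9 -3.6] w 21.6
tool shift mm [-4.9  0.7  2.2]
turn -0.01
```

```bash
python3 -m crank '[[[-2,0.5,1,0,255],[0,0,0.5,0,255]]]'; python3 -m crank '[[[-2,0,0,0,255]]]'; python3 -c "
from h import *
need(nest(-94,62,56),81.5)"
```

```text
clock: 7.5
eef_pos: [0.4893, -0.1218, 0.0565]
tool_rot: [0.074, 0.997, 0.0, -0.008]
ft_force: [-1.0, -0.6, -3.0]
grip_width: 0.0212
clock: 7.62
eef_pos: [0.491, -0.122, 0.0563]
tool_rot: [0.074, 0.997, 0.0, -0.008]
ft_force: [-0.7, 0.3, -2.5]
grip_width: 0.0212
clk 7.62 tcp [ 491.  -122.    56.3] yang 81.49 tilt [-0.0161  0.0021] F [-0.7  0.3 -2.5] w 21.2
tool shift mm [-3.4  0.1  0.3]
turn -0.01
```

```bash
python3 -m crank '[[[-2,0,0,0,255]]]';python3 -m crank '[[[-2,0,0,0,255]]]'
```

```text
clock: 7.75
eef_pos: [0.4931, -0.1223, 0.0563]
tool_rot: [0.074, 0.997, 0.0, -0.008]
ft_force: [-0.1, 0.0, -2.5]
grip_width: 0.0216
clock: 7.88
eef_pos: [0.4951, -0.1226, 0.0562]
tool_rot: [0.074, 0.997, 0.0, -0.008]
ft_force: [-1.8, -0.1, -1.1]
grip_width: 0.0214
```

```bash
python3 -m crank '[[[-2,0,0,0,255]]]'
```

```text
clock: 8.0
eef_pos: [0.4954, -0.1226, 0.0557]
tool_rot: [0.074, 0.997, 0.001, -0.01]
ft_force: [-5.3, 0.5, -1.1]
grip_width: 0.0217
```

```bash
python3 -m crank '[[[-1.5,0,0,0,255]]]'
```

```text
clock: 8.12
eef_pos: [0.4954, -0.1226, 0.0552]
tool_rot: [0.074, 0.997, 0.001, -0.012]
ft_force: [-4.7, 0.3, -1.4]
grip_width: 0.0214
```

```bash
python3 -m crank '[[[-3.5,0,0,0,255]]]'; python3 -c "
from h import *
need(nest(-94,62,56),81.5)"
```

```text
clock: 8.25
eef_pos: [0.4958, -0.1225, 0.0543]
tool_rot: [0.074, 0.997, 0.001, -0.015]
ft_force: [-9.8, 1.4, 0.9]
grip_width: 0.0215
clk 8.25 tcp [ 495.8 -122.5   54.3] yang 81.48 tilt [-0.0296  0.0044] F [-9.8  1.4  0.9] w 21.5
tool shift mm [ 1.5 -0.1 -1.7]
turn -0.02
```

```bash
python3 -m crank '[[[-4.5,0,-1,0,255]]]'; python3 -c "
from h import *
need(nest(-94,62,56),81.5)"
```

```text
clock: 8.38
eef_pos: [0.496, -0.1225, 0.0539]
tool_rot: [0.074, 0.997, 0.001, -0.019]
ft_force: [-11.0, 2.3, 0.0]
grip_width: 0.0211
clk 8.38 tcp [ 496.  -122.5   53.9] yang 81.46 tilt [-0.0385  0.0058] F [-11.    2.3   0. ] w 21.1
tool shift mm [ 1.7 -0.1 -2. ]
turn -0.04
```

```bash
python3 -m crank '[[[-6,0,-1,0,255]]]'; python3 -c "
from h import *
need(nest(-94,62,56),81.5)"
```

```text
clock: 8.5
eef_pos: [0.4964, -0.1224, 0.0533]
tool_rot: [0.075, 0.997, 0.002, -0.025]
ft_force: [-13.4, 1.6, 1.1]
grip_width: 0.0214
clk 8.50 tcp [ 496.4 -122.4   53.3] yang 81.45 tilt [-0.0499  0.0078] F [-13.4   1.6   1.1] w 21.4
tool shift mm [ 2.3 -0.3 -2.6]
turn -0.05
```

```bash
python3 -m crank '[[[-6.5,0,-1.5,0,255]]]'; python3 -c "
from h import *
need(nest(-94,62,56),81.5)
c=bot.camera('scene');cv2.imwrite('pics/s3.png',cv2.resize(c['img'][130:250,140:290],None,fx=5,fy=5,interpolation=cv2.INTER_CUBIC))"
```

```text
clock: 8.62
eef_pos: [0.4967, -0.1224, 0.0528]
tool_rot: [0.075, 0.997, 0.003, -0.032]
ft_force: [-13.5, 1.5, 1.0]
grip_width: 0.0213
clk 8.62 tcp [ 496.7 -122.4   52.8] yang 81.43 tilt [-0.0629  0.0099] F [-13.5   1.5   1. ] w 21.3
tool shift mm [ 2.6 -0.4 -3.1]
turn -0.07
```

View pics/s3.png

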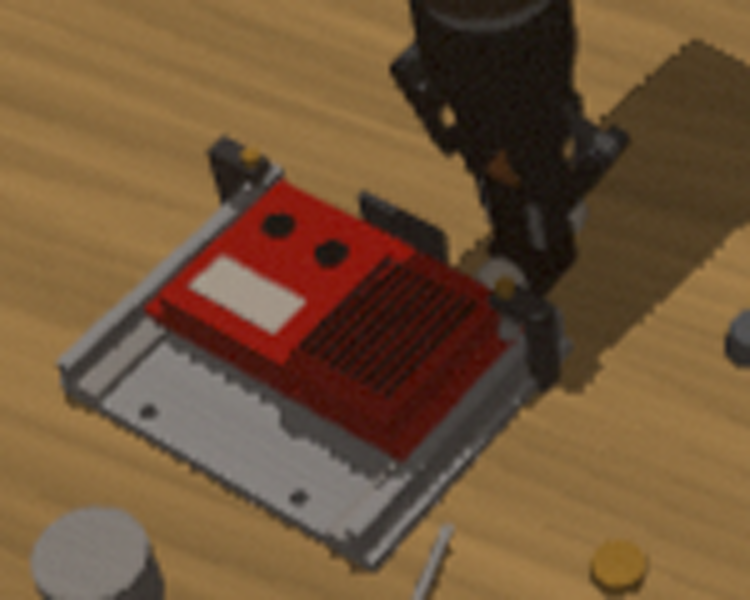

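```bash
python3 -m crank '[[[20,0,-3,0,255]]]'; python3 -c "
from h import *
need(nest(-112,62,56),81.5)";python3 -m crank '[[[0,0,0,0,255]]]'; python3 -c "
from h import *
need(nest(-104,62,56),81.5)"
```

```text
clock: 8.8
eef_pos: [0.4787, -0.1196, 0.0564]
tool_rot: [0.075, 0.997, 0.003, -0.031]
ft_force: [1.5, -0.2, -2.5]
grip_width: 0.0212
clk 8.80 tcp [ 478.7 -119.6   56.4] yang 81.44 tilt [-0.0615  0.0099] F [ 1.5 -0.2 -2.5] w 21.2
tool shift mm [ 2.1 -0.4  0.5]
turn -0.06
clock: 8.93
eef_pos: [0.4784, -0.1195, 0.0565]
tool_rot: [0.075, 0.997, 0.003, -0.031]
ft_force: [0.4, -0.0, -3.4]
grip_width: 0.0215
clk 8.93 tcp [ 478.4 -119.5   56.5] yang 81.43 tilt [-0.061  0.01 ] F [ 0.4 -0.  -3.4] w 21.5
tool shift mm [-6.2 -0.5  0.1]
turn -0.07
```

```bash
python3 -m crank '[[[0,0,-60,0,255]]]'|head -2; python3 -c "
from h import *
need()";python3 -m crank '[[[0,0,0,0,255]]]' |head -2; python3 -c "
from h import *
need();print(bot.get_obs()['joint_pos'])";python3 -m crank '[[[0,0,40,0,255],[0,0,0,0,255]]]'|head -2; python3 -c "
from h import *
need()"
```

```text
clock: 9.05
eef_pos: [0.4796, -0.1194, 0.113]
clk 9.05 tcp [ 479.6 -119.4  113. ] yang 81.43 tilt [-0.069   0.0122] F [ 1.8  0.3 -2.5] w 21.4
clock: 9.18
eef_pos: [0.4861, -0.1209, 0.1183]
clk 9.18 tcp [ 486.1 -120.9  118.3] yang 81.43 tilt [-0.0544  0.0087] F [ 0.9  0.3 -3.7] w 21.4
[-0.24107137  0.36291552 -0.13332586  1.12948185 -0.00448764 -0.09146102]
clock: 9.43
eef_pos: [0.487, -0.1211, 0.0784]
clk 9.43 tcp [ 487.  -121.1   78.4] yang 81.44 tilt [-0.0482  0.0076] F [-0.7  0.1 -2.5] w 21.4
```

```bash
python3 -m crank '[[[0,0,-60,0,255],[0,0,0,0,255]]]'|head -2; python3 -c "
from h import *
need()";python3 -m crank '[[[60,0,0,0,255],[0,0,0,0,255]]]' |head -2; python3 -c "
from h import *
need()";python3 -m crank '[[[-60,0,0,0,255],[0,0,0,0,255]]]'|head -2; python3 -c "
from h import *
need()"
```

```text
clock: 9.68
eef_pos: [0.4916, -0.1218, 0.1403]
clk 9.68 tcp [ 491.6 -121.8  140.3] yang 81.45 tilt [-0.0469  0.0075] F [ 1.   0.2 -2.5] w 21.6
clock: 9.93
eef_pos: [0.4291, -0.1121, 0.1403]
clk 9.93 tcp [ 429.1 -112.1  140.3] yang 81.46 tilt [-0.0544  0.0094] F [ 0.5  0.9 -3. ] w 21.5
clock: 10.18
eef_pos: [0.4883, -0.121, 0.1355]
clk 10.18 tcp [ 488.3 -121.   135.5] yang 81.43 tilt [-0.0569  0.0102] F [-0.1 -0.8 -2. ] w 21.6
```

```bash
python3 -m crank '[[[0,0,30,0,255],[0,0,30,0,255],[0,0,0,0,255]]]'|head -2; python3 -c "
from h import *
need()";python3 -m crank '[[[0,0,-62,0,255],[0,0,0,0,255]]]' |head -2; python3 -c "
from h import *
need()";python3 -m crank '[[[0,0,62,0,255],[0,0,0,0,255]]]'|head -2; python3 -c "
from h import *
need()"
```

```text
clock: 10.55
eef_pos: [0.4869, -0.1206, 0.0746]
clk 10.55 tcp [ 486.9 -120.6   74.6] yang 81.45 tilt [-0.0549  0.0098] F [ 0.  -0.3 -2.3] w 21.4
clock: 10.8
eef_pos: [0.4914, -0.1215, 0.1398]
clk 10.80 tcp [ 491.4 -121.5  139.8] yang 81.45 tilt [-0.0533  0.0094] F [ 1.5 -1.  -2.8] w 21.4
clock: 11.05
eef_pos: [0.4899, -0.1213, 0.0799]
clk 11.05 tcp [ 489.9 -121.3   79.9] yang 81.45 tilt [-0.0478  0.0081] F [-0.7  0.5 -2.3] w 21.5
```

```bash
python3 -c "
from h import *
need(nest(-102,62,58),81.5)"; python3 -m crank '[[[7,0,0,0,255],[5,0,15,0,255],[0,0,5,0,255],[0,0,0,0,255]]]'|head -2; python3 -c "
from h import *
need(nest(-95,62,58),81.5)"
```

```text
clk 11.05 tcp [ 489.9 -121.3   79.9] yang 81.45 tilt [-0.0478  0.0081] F [-0.7  0.5 -2.3] w 21.5
tool shift mm [ 2.4 -0.5 22.1]
turn -0.05
clock: 11.55
eef_pos: [0.4815, -0.1206, 0.0678]
clk 11.55 tcp [ 481.5 -120.6   67.8] yang 81.45 tilt [-0.0365  0.0053] F [-0.1  0.1 -3. ] w 21.3
tool shift mm [-12.3   0.1   9.3]
turn -0.05
```

```bash
python3 -m crank '[[[0,0,6,0,255],[-4,0,2,0,255],[-3,0,0,0,255],[0,0,0,0,255]]]'|head -2; python3 -c "
from h import *
need(nest(-94,62,58),81.5)"
```

```text
clock: 12.05
eef_pos: [0.4905, -0.122, 0.0607]
clk 12.05 tcp [ 490.5 -122.    60.7] yang 81.46 tilt [-0.0331  0.0045] F [-0.9  1.1 -2.3] w 21.5
tool shift mm [-3.9  0.2  2.6]
turn -0.04
```

```bash
python3 -m crank '[[[-2,0,2,0,255],[-2,0,0,0,255]]]'|tail -4; python3 -m crank '[[[-2,0,0,0,255]]]'|tail -2;  python3 -c "
from h import *
need(nest(-94,62,58),81.5)"
```

```text
eef_pos: [0.4944, -0.1226, 0.0584]
tool_rot: [0.074, 0.997, 0.001, -0.017]
ft_force: [0.5, -0.7, -4.2]
grip_width: 0.0216
ft_force: [-2.9, 0.1, -2.0]
grip_width: 0.0214
clk 12.43 tcp [ 495.9 -122.8   58.1] yang 81.46 tilt [-0.0349  0.0049] F [-2.9  0.1 -2. ] w 21.4
tool shift mm [1.6 0.2 0.2]
turn -0.04
```

In contact. Push with a larger single step.

```bash
python3 -m crank '[[[-7,0,-1,0,255]]]'|tail -2;  python3 -c "
from h import *
need(nest(-94,62,58),81.5)"
```

```text
ft_force: [-15.6, 2.5, 1.9]
grip_width: 0.0214
clk 12.55 tcp [ 496.8 -122.8   57.5] yang 81.44 tilt [-0.0475  0.0069] F [-15.6   2.5   1.9] w 21.4
tool shift mm [ 2.6  0.  -0.3]
turn -0.06
```

```bash
python3 -m crank '[[[-7,0,-1,0,255]]]'|tail -2;  cat >> h.py <<'E'
def far(im):
    # red-edge (subpixel) of the far side in the top view, as row at col 356..366 / 410..420
    im=im.astype(float);r=im[...,2]-np.maximum(im[...,0],im[...,1])
    out=[]
    for cols in (range(358,378),range(400,422)):
        v=[];u=[]
        for k in cols:
            col=r[145:200,k];i=np.argmax(col>45)
            v.append(145+i-1+(45-col[i-1])/(col[i]-col[i-1]));u.append(k)
        p=np.polyfit(u,v,1);v=np.array(v);out.append(round(float(np.median(v)),2))
    return out
def heels(c=None):
    c=c or bot.camera('top')
    f=far(c['img']); f0=far(cv2.imread('pics/top0.png'))
    s=.0020*1.02  # m per px at z~.044, checked below
    d=[(f0[i]-f[i])*0.858*.94/396.5*1e3 for i in(0,1)]
    print('far rows',f,'shift at y~+44,-40 mm',np.round(d,2))
E
python3 -c "
from h import *
need(nest(-94,62,58),81.5);heels()
c=bot.camera('top');print(proj(c,nest(47.5,0,44)),proj(c,nest(57.5,0,44)),proj(c,nest(47.5,60,44)),proj(c,nest(47.5,-60,44)))"
```

```text
ft_force: [-11.3, 0.7, 0.7]
grip_width: 0.0215
clk 12.68 tcp [ 497.3 -122.7   56.5] yang 81.43 tilt [-0.0614  0.0092] F [-11.3   0.7   0.7] w 21.5
tool shift mm [ 3.1 -0.1 -1.3]
turn -0.07
far rows [169.67, 145.74] shift at y~+44,-40 mm [-2.16 60.98]
[[390.37818037 171.59010028]] [[390.99531763 167.11048628]] [[363.15212289 167.31784775]] [[417.61956869 175.87127316]]
```

Run:
```python
from h import *
a=cv2.imread('pics/top0.png');c=bot.camera('top')['img'];cv2.imwrite('pics/t4.png',cv2.resize(c[140:260,325:445],None,fx=5,fy=5,interpolation=cv2.INTER_CUBIC))
for im in(a,c):
  for k in (365,408): print(k,[tuple(int(x) for x in im[v,k]) for v in range(160,182,1)])
```

```text
365 [(111, 116, 119), (102, 110, 112), (111, 114, 114), (112, 115, 118), (110, 112, 115), (109, 114, 115), (113, 115, 116), (112, 117, 115), (67, 72, 108), (31, 40, 124), (30, 34, 129), (27, 38, 130), (18, 32, 126), (26, 32, 126), (33, 40, 114), (30, 39, 103), (21, 27, 95), (35, 40, 90), (25, 31, 77), (23, 27, 57), (26, 32, 50), (23, 30, 49)]
408 [(111, 112, 117), (109, 114, 117), (115, 118, 123), (111, 116, 118), (109, 115, 116), (108, 114, 115), (112, 114, 118), (108, 112, 116), (108, 111, 116), (107, 112, 116), (110, 116, 121), (116, 116, 124), (112, 115, 119), (113, 118, 119), (113, 119, 118), (85, 90, 108), (48, 55, 125), (25, 33, 126), (22, 30, 123), (27, 33, 124), (29, 37, 121), (76, 84, 127)]
365 [(112, 115, 120), (112, 116, 122), (114, 121, 119), (117, 120, 122), (117, 119, 123), (80, 82, 84), (65, 68, 72), (67, 72, 74), (30, 33, 70), (22, 30, 77), (25, 31, 74), (12, 22, 70), (29, 34, 79), (27, 35, 80), (19, 24, 61), (30, 31, 62), (11, 22, 60), (17, 26, 59), (27, 31, 55), (20, 21, 50), (22, 31, 48), (24, 30, 39)]
408 [(83, 95, 101), (85, 98, 103), (78, 90, 96), (79, 94, 99), (85, 95, 102), (78, 96, 100), (87, 97, 104), (85, 97, 102), (89, 104, 110), (90, 102, 108), (96, 113, 119), (93, 108, 114), (97, 111, 120), (95, 110, 115), (95, 111, 118), (95, 111, 119), (94, 111, 118), (96, 112, 120), (94, 112, 116), (96, 111, 116), (95, 111, 117), (99, 114, 119)]
```

View pics/t4.png

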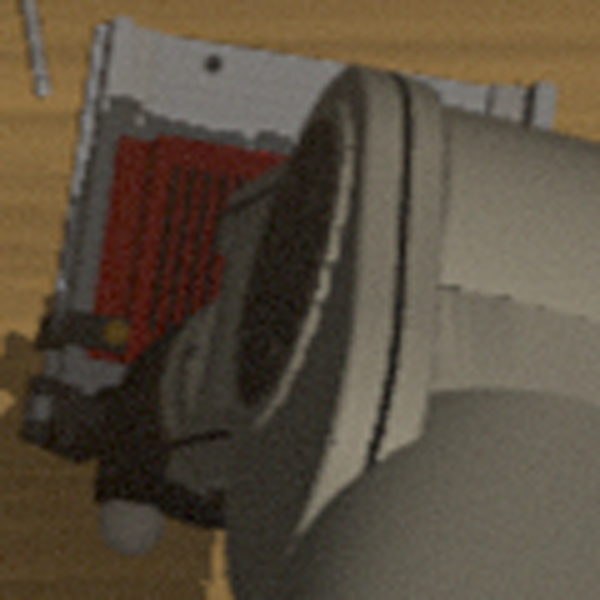

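```bash
cat >> h.py <<'E'
from scipy.ndimage import map_coordinates
def edge(c,name='scene',zz=16):
    im=c['img'].astype(np.float32);res=[]
    for yc in (60,-60):
        xs=np.arange(30,95,.25);prof=[]
        for y in np.arange(yc-14,yc+14.1,2):
            P=proj(c,np.array([nest(x,y,zz) for x in xs]))
            s=[map_coordinates(im[...,k],[P[:,1],P[:,0]],order=1) for k in range(3)]
            red=(s[2]-(s[0]+s[1])/2)/(s[2]+1)
            i=np.where(red>.35)[0]
            if len(i): prof.append(xs[i[-1]])
        res.append((round(float(np.median(prof)),2),round(float(np.std(prof)),2)) if prof else None)
    return res
E
cat > m.py <<'E'
from h import *
a={k:dict(bot.camera(k)) for k in('scene','top')}
for k,z in(('scene',16),('top',44)):
    n=edge(a[k],k,z); a[k]['img']=cv2.imread(f'pics/{k}0.png'); print(k,'L,R now',n,'start',edge(a[k],k,z))
E
python3 m.py
```

```text
scene L,R now [(48.0, 0.17), (46.5, 0.32)] start [(47.25, 0.22), (46.25, 0.15)]
top L,R now [(94.75, 0.0), (94.75, 0.0)] start [(94.75, 0.0), (94.75, 16.83)]
```

```bash
python3 -m crank '[[[-8,0,-1,0,255]]]'|tail -2;  python3 -c "
from h import *
need(nest(-94,62,58),81.5)"; python3 m.py|head -1
```

```text
ft_force: [-13.7, 1.7, 1.7]
grip_width: 0.0215
clk 13.05 tcp [ 497.7 -122.5   54.6] yang 81.42 tilt [-0.0767  0.0121] F [-13.7   1.7   1.7] w 21.5
tool shift mm [ 3.6 -0.4 -3.1]
turn -0.08
scene L,R now [(47.75, 0.26), (46.25, 0.33)] start [(47.25, 0.22), (46.25, 0.15)]
```

Run:
```python
from h import *
c=bot.camera('top');s=bot.camera('scene');o=bot.get_obs();R=Ro.from_quat(o['tool_rot']).as_matrix()
a=cv2.resize(c['img'][215:265,325:375],None,fx=8,fy=8,interpolation=cv2.INTER_CUBIC)
b=cv2.resize(s['img'][150:200,220:270],None,fx=8,fy=8,interpolation=cv2.INTER_CUBIC)
# mallet in tool frame: x=-tool x, y=tool y, z=-tool z ; origin at tool z=+41.8mm
for sg,col in((1,(255,255,0)),(-1,(0,255,255))):
    p=o['eef_pos']+R@np.array([-sg*.028,0,.0418-.022]);print(sg,p)
    for im,cc,o0 in((a,c,(325,215)),(b,s,(220,150))):
        q=(proj(cc,p)[0]-o0+.5)*8; d=(np.array(cc['R'])@p+cc['t'])[2]
        cv2.circle(im,tuple(int(k) for k in q),int(.014/d*cc['fx']*8),col,1)
cv2.imwrite('pics/ab.png',np.hstack([a,b]))
```

```text
1 [ 0.52389363 -0.12632208  0.03209364]
-1 [ 0.46868767 -0.11799841  0.03645464]
```

View pics/ab.png

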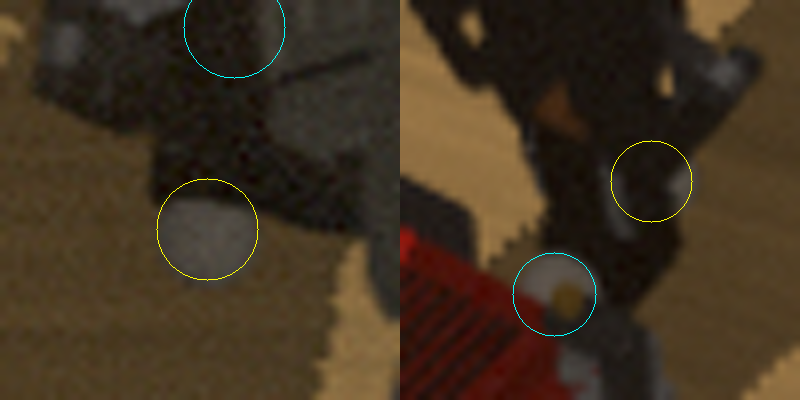

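```bash
python3 -m crank '[[[15,0,-5,0,255],[0,0,-40,0,255],[0,0,0,0,255],[0,0,40,0,255],[0,0,0,0,255],[0,0,-40,0,255],[0,0,0,0,255],[0,0,40,0,255],[0,0,0,0,255]]]'|tail -2;  python3 -c "
from h import *
need(nest(-104,62,62),81.5)"
```

```text
ft_force: [-1.0, 0.1, -3.3]
grip_width: 0.0214
clk 14.38 tcp [ 482.5 -119.9   59. ] yang 81.42 tilt [-0.0799  0.0133] F [-1.   0.1 -3.3] w 21.4
tool shift mm [-1.7 -0.7 -3.2]
turn -0.08
```

```bash
for i in 1 2; do python3 -m crank '[[[0,0,-60,0,255],[0,0,0,0,255]]]'>/dev/null;  python3 -c "
from h import *
need()"; python3 -m crank '[[[0,0,60,0,255],[0,0,0,0,255]]]'>/dev/null;  python3 -c "
from h import *
need()"; done
```

```text
clk 14.62 tcp [ 487.7 -120.8  120.8] yang 81.42 tilt [-0.0808  0.0135] F [ 0.7  0.8 -1.9] w 21.7
clk 14.88 tcp [ 483.5 -120.1   61.6] yang 81.42 tilt [-0.0784  0.013 ] F [-1.   0.4 -2.7] w 21.3
clk 15.12 tcp [ 489.3 -121.1  125.1] yang 81.42 tilt [-0.0774  0.0127] F [ 1.8  0.4 -2.6] w 21.0
clk 15.38 tcp [ 486.4 -120.8   67.3] yang 81.42 tilt [-0.0729  0.0117] F [-1.7  1.1 -2.5] w 21.4
```

```bash
python3 -m crank '[[[0,0,-30,0,255],[0,0,-30,0,255],[0,0,-20,0,255],[0,0,0,0,255]]]'>/dev/null;  python3 -c "
from h import *
need()"; python3 -m crank '[[[8,0,10,0,255],[8,0,10,0,255],[8,0,10,0,255],[0,0,0,0,255]]]'>/dev/null;  python3 -c "
from h import *
need()"; python3 -m crank '[[[-8,0,10,0,255],[-8,0,10,0,255],[-8,0,10,0,255],[0,0,0,0,255]]]'>/dev/null;  python3 -c "
from h import *
need()"
```

```text
clk 15.88 tcp [ 495.6 -122.5  157.5] yang 81.42 tilt [-0.0657  0.0099] F [ 0.8  0.3 -3.1] w 21.1
clk 16.38 tcp [ 465.1 -117.6  125.7] yang 81.42 tilt [-0.0715  0.0113] F [ 0.7  0.9 -2.6] w 21.2
clk 16.88 tcp [ 488.7 -121.1   90.8] yang 81.43 tilt [-0.072   0.0115] F [-0.2 -0.2 -2.5] w 21.5
```

```bash
cat >> h.py <<'E'
def ball(x,y,z=36,gap=0,yang=81.5):
    o=bot.get_obs();R=Ro.from_quat(o['tool_rot']).as_matrix()
    b=o['eef_pos']+R@np.array([-.028,0,.0198]); tip=b+NX*.014
    d=tip-NO; print('tip nest x %.1f y %.1f z %.1f'%(d@NX*1e3,d@NY*1e3,tip[2]*1e3),end=' | ')
    T=nest(x,y,z); print('tool shift',np.round(R.T@(T-tip)*1e3,1),end=' | '); need(None,yang)
E
python3 -c "
from h import *
ball(-56,62)"
```

```text
tip nest x -59.2 y 62.4 z 69.0 | tool shift [-5.6 -0.4 32.7] | clk 16.88 tcp [ 488.7 -121.1   90.8] yang 81.43 tilt [-0.072   0.0115] F [-0.2 -0.2 -2.5] w 21.5
turn -0.07
```

```bash
python3 -m crank '[[[2,0,12,0,255],[0,0,12,0,255],[0,0,5,0,255],[0,0,0,0,255]]]'>/dev/null; python3 -c "
from h import *
ball(-54,62,37)"
```

```text
tip nest x -64.1 y 62.5 z 38.0 | tool shift [-10.2  -0.5   0.2] | clk 17.38 tcp [ 483.9 -120.3   59.8] yang 81.43 tilt [-0.0731  0.0117] F [ 0.4  0.3 -2.1] w 21.4
turn -0.07
```

```bash
python3 -m crank '[[[-4,0,0,0,255],[-4,0,0,0,255],[-2,0,0,0,255],[-2,0,0,0,255]]]'|tail -2; python3 -c "
from h import *
ball(-54,62,37)"
```

```text
ft_force: [-3.2, 0.4, -1.6]
grip_width: 0.0212
tip nest x -50.6 y 62.3 z 38.2 | tool shift [ 3.3 -0.3  1.5] | clk 17.88 tcp [ 497.2 -122.5   60. ] yang 81.42 tilt [-0.0712  0.0112] F [-3.2  0.4 -1.6] w 21.2
turn -0.08
```

```bash
python3 -m crank '[[[-8.5,0,-1,0,255]]]'|tail -2; python3 -c "
from h import *
ball(-54,62,37)"
```

```text
ft_force: [-19.0, 3.9, 3.6]
grip_width: 0.0215
tip nest x -49.8 y 62.5 z 36.9 | tool shift [ 4.2 -0.5  0.3] | clk 18.00 tcp [ 498.3 -122.4   59.1] yang 81.41 tilt [-0.0867  0.0137] F [-19.    3.9   3.6] w 21.5
turn -0.09
```

```bash
python3 -m crank '[[[20,0,-1,0,255],[3,-15,0,0,255],[0,-30,0,0,255],[0,-35,0,0,255],[0,-25,0,0,255],[0,-10,0,0,255],[0,0,0,0,255]]]'|tail -2; python3 -c "
from h import *
ball(-58,-62,36)";python3 m.py|head -1
```

```text
ft_force: [1.2, -0.1, -1.8]
grip_width: 0.0213
tip nest x -69.8 y -58.2 z 40.3 | tool shift [-12.1  -3.8   3.3] | clk 18.88 tcp [ 460.7 -238.8   62.4] yang 81.44 tilt [-0.0824  0.0115] F [ 1.2 -0.1 -1.8] w 21.3
turn -0.06
scene L,R now [(48.5, 0.25), (46.25, 0.33)] start [(47.25, 0.22), (46.25, 0.15)]
```

```bash
python3 -m crank '[[[-5,-2,2,0,255],[-4,-1,1,0,255],[-2,0,0,0,255],[-1,0,0,0,255]]]'|tail -2; python3 -c "
from h import *
ball(-54,-62,36)"
```

```text
ft_force: [0.9, -0.6, -3.3]
grip_width: 0.0214
tip nest x -57.2 y -57.6 z 35.8 | tool shift [-3.1 -4.4 -0.5] | clk 19.48 tcp [ 473.2 -240.3   57.9] yang 81.75 tilt [-0.0833  0.0122] F [ 0.9 -0.6 -3.3] w 21.4
turn 0.25
```

```bash
python3 -m crank '[[[0,-5,-0.5,0.2,255],[0,0,0,0,255],[-2,0,0,0,255],[-2,0,0,0,255]]]'|tail -2; python3 -c "
from h import *
ball(-54,-62,36)"
```

```text
ft_force: [0.5, -1.3, -2.8]
grip_width: 0.021
tip nest x -53.1 y -63.1 z 36.1 | tool shift [0.9 1.1 0.1] | clk 19.98 tcp [ 476.4 -246.3   58.2] yang 81.53 tilt [-0.0834  0.0123] F [ 0.5 -1.3 -2.8] w 21.0
turn 0.03
```

```bash
python3 -m crank '[[[-2,0,0,0,255]]]'|tail -2;python3 -m crank '[[[-5,0,-1,0,255]]]'|tail -2; python3 -c "
from h import *
ball(-54,-62,36)"
```

```text
ft_force: [-3.8, 0.9, -1.6]
grip_width: 0.0213
ft_force: [-11.7, 1.0, 0.3]
grip_width: 0.0212
tip nest x -51.7 y -62.9 z 35.1 | tool shift [ 2.4  0.9 -0.6] | clk 20.23 tcp [ 478.2 -246.2   57.5] yang 81.49 tilt [-0.095   0.0143] F [-11.7   1.    0.3] w 21.2
turn -0.01
```

```bash
python3 -m crank '[[[-7,0,-1.5,0,255]]]'|tail -2; python3 -c "
from h import *
ball(-54,-62,36)"
```

```text
ft_force: [-14.1, -0.2, 1.1]
grip_width: 0.0213
tip nest x -51.5 y -62.6 z 34.3 | tool shift [ 2.7  0.6 -1.4] | clk 20.35 tcp [ 478.8 -246.    57. ] yang 81.44 tilt [-0.1089  0.0168] F [-14.1  -0.2   1.1] w 21.3
turn -0.06
```

```bash
python3 -m crank '[[[-7.5,0,-1.5,0,255]]]'|tail -2; python3 -c "
from h import *
ball(-54,-62,36)";python3 m.py|head -1
```

```text
ft_force: [-14.6, 1.4, 0.8]
grip_width: 0.0214
tip nest x -51.4 y -62.2 z 33.1 | tool shift [ 2.9  0.2 -2.6] | clk 20.48 tcp [ 479.2 -245.7   56.2] yang 81.39 tilt [-0.1241  0.0198] F [-14.6   1.4   0.8] w 21.4
turn -0.11
scene L,R now [(48.5, 0.21), (46.75, 0.28)] start [(47.25, 0.22), (46.25, 0.15)]
```

Run:
```python
from h import *
c=bot.camera('top')
for p in [(48,375),(48,430),(155,395),(575,465),(681,480),(678,517),(640,510)]:
    q=atz(c,p[0]/6+325-.4,p[1]/6+138-.4,.067)-NO;print(p,round(q@NX*1e3,1),round(q@NY*1e3,1))
for p in [(665,115),(607,567),(640,115),(125,40)]:
    q=atz(c,p[0]/6+325-.4,p[1]/6+138-.4,.030)-NO;print(p,round(q@NX*1e3,1),round(q@NY*1e3,1))
```

```text
(48, 375) -36.5 117.7
(48, 430) -55.7 114.9
(155, 395) -37.6 79.6
(575, 465) -38.9 -69.5
(681, 480) -38.3 -107.0
(678, 517) -51.3 -107.6
(640, 510) -51.0 -94.1
(665, 115) 99.2 -98.0
(607, 567) -70.1 -98.2
(640, 115) 97.7 -88.9
(125, 40) 95.6 103.9
```

```bash
python3 -m crank '[[[-9,0,-3,0,255]]]'|tail -2; python3 -c "
from h import *
ball(-54,-62,36)";python3 m.py|head -1
```

```text
ft_force: [-15.5, 0.5, 1.5]
grip_width: 0.0213
tip nest x -50.0 y -61.7 z 32.3 | tool shift [ 4.5 -0.3 -3.1] | clk 20.75 tcp [ 481.1 -245.5   55.8] yang 81.34 tilt [-0.1395  0.0234] F [-15.5   0.5   1.5] w 21.3
turn -0.16
scene L,R now [(48.75, 0.24), (48.0, 0.29)] start [(47.25, 0.22), (46.25, 0.15)]
```

```bash
python3 -m crank '[[[-9,0,-3,0,255]]]'|tail -2; python3 -c "
from h import *
ball(-54,-62,36)";python3 m.py|head -1
```

```text
ft_force: [-16.5, 1.1, 2.0]
grip_width: 0.0214
tip nest x -48.0 y -61.4 z 31.8 | tool shift [ 6.6 -0.6 -3.2] | clk 20.98 tcp [ 483.4 -245.6   55.8] yang 81.30 tilt [-0.1549  0.0266] F [-16.5   1.1   2. ] w 21.4
turn -0.2
scene L,R now [(49.25, 0.18), (50.0, 0.3)] start [(47.25, 0.22), (46.25, 0.15)]
```

```bash
python3 -m crank '[[[25,0,-10,0,255],[10,-10,-40,0,255],[0,-20,-30,0,255],[0,-10,0,0,255],[0,0,0,0,255]]]'|tail -2; python3 -c "
from h import *
ball(70,-100,85)"
```

```text
ft_force: [0.9, -0.4, -3.2]
grip_width: 0.0214
tip nest x -72.0 y -101.2 z 114.1 | tool shift [-144.8    1.4    5.7] | clk 21.70 tcp [ 453.9 -281.4  138.2] yang 81.34 tilt [-0.1595  0.0307] F [ 0.9 -0.4 -3.2] w 21.4
turn -0.16
```

```bash
python3 -m crank '[[[-25,0,-5,0,255],[-35,0,-6,0,255],[-35,0,-6,0,255],[-25,0,-4,0,255],[-12,0,0,0,255],[0,0,0,0,255]]]'|tail -2; python3 -c "
from h import *
ball(58,-100,58)"
```

```text
ft_force: [-0.9, 0.2, -3.5]
grip_width: 0.021
tip nest x 60.2 y -95.1 z 99.2 | tool shift [-5.3 -5.5 40.8] | clk 22.45 tcp [ 585.9 -295.3  123.7] yang 81.44 tilt [-0.1756  0.0418] F [-0.9  0.2 -3.5] w 21.0
turn -0.06
```

```bash
python3 -m crank '[[[-4,-4,14,0,255],[-3,-5,18,0,255],[0,0,8,0,255],[0,0,0,0,255]]]'|tail -2; python3 -c "
from h import *
ball(48,-102,54)"
```

```text
ft_force: [-0.6, 0.1, -2.9]
grip_width: 0.0215
tip nest x 55.9 y -102.6 z 52.7 | tool shift [8.  0.6 0.2] | clk 22.95 tcp [ 580.7 -302.2   77.4] yang 81.43 tilt [-0.1821  0.0453] F [-0.6  0.1 -2.9] w 21.5
turn -0.07
```

```bash
python3 -m crank '[[[4,0,1,0,255],[3,0,0.5,0,255],[2,0,0.5,0,255]]]'|tail -2; python3 -c "
from h import *
ball(48,-102,54)"
```

```text
ft_force: [0.4, 0.5, -3.0]
grip_width: 0.0214
tip nest x 46.7 y -102.8 z 54.2 | tool shift [-1.3  0.8  0. ] | clk 23.32 tcp [ 571.6 -301.    78.9] yang 81.43 tilt [-0.1796  0.0441] F [ 0.4  0.5 -3. ] w 21.4
turn -0.07
```

```bash
python3 -m crank '[[[3,0,1.5,0,255],[3,0,1,0,255]]]'|tail -2; python3 -c "
from h import *
ball(48,-102,54)"
```

```text
ft_force: [5.9, -0.4, -2.1]
grip_width: 0.0215
tip nest x 45.9 y -102.9 z 55.7 | tool shift [-2.3  0.9  1.3] | clk 23.57 tcp [ 570.5 -300.9   80. ] yang 81.47 tilt [-0.1666  0.0408] F [ 5.9 -0.4 -2.1] w 21.5
turn -0.03
```

```bash
python3 -m crank '[[[3,0,5,0,255],[6,0,2,0,255]]]'|tail -2; python3 -c "
from h import *
ball(48,-102,54)"
```

```text
ft_force: [11.3, -0.6, -2.7]
grip_width: 0.0211
tip nest x 46.5 y -103.5 z 55.4 | tool shift [-1.7  1.4  1.1] | clk 23.82 tcp [ 570.4 -301.4   79.1] yang 81.56 tilt [-0.1433  0.0341] F [11.3 -0.6 -2.7] w 21.1
turn 0.06
```

```bash
python3 -m crank '[[[7,0,3,0,255],[7,0,2,0,255]]]'|tail -2; python3 -c "
from h import *
ball(48,-102,54)"
```

```text
ft_force: [9.9, -0.5, -0.5]
grip_width: 0.0212
tip nest x 45.9 y -103.8 z 59.1 | tool shift [-2.6  1.8  4.9] | clk 24.07 tcp [ 569.1 -301.5   82. ] yang 81.69 tilt [-0.1127  0.026 ] F [ 9.9 -0.5 -0.5] w 21.2
turn 0.19
```

```bash
python3 -m crank '[[[-2,0,6,0,255],[3,0,6,0,255],[7,0,4,0,255],[7,0,3,0,255]]]'|tail -2; python3 -c "
from h import *
ball(48,-102,54)"
```

```text
ft_force: [13.8, -1.3, 0.4]
grip_width: 0.0213
tip nest x 47.8 y -104.2 z 51.5 | tool shift [-0.1  2.2 -2.5] | clk 24.57 tcp [ 569.9 -302.    73.3] yang 81.87 tilt [-0.0714  0.0159] F [13.8 -1.3  0.4] w 21.3
turn 0.37
```

```bash
python3 -m crank '[[[7,0,1,0,255],[7,0,1,0,255],[7,0,2,0,255]]]'|tail -2; python3 -c "
from h import *
ball(48,-102,54)"
```

```text
ft_force: [14.3, -0.5, -0.1]
grip_width: 0.021
tip nest x 47.9 y -104.0 z 55.1 | tool shift [-0.1  2.   1.1] | clk 24.95 tcp [ 569.1 -301.8   75.7] yang 82.12 tilt [-0.0271  0.0076] F [14.3 -0.5 -0.1] w 21.0
turn 0.62
```

```bash
python3 -m crank '[[[7,0,2,0,255],[7,0,2,0,255],[7,0,2,0,255],[7,0,2,0,255],[7,0,2,0,255]]]'|tail -2; python3 -c "
from h import *
ball(48,-102,54)"
```

```text
ft_force: [13.0, 0.2, 0.3]
grip_width: 0.0215
tip nest x 47.9 y -103.5 z 60.3 | tool shift [0.2 1.5 6.3] | clk 25.57 tcp [ 567.7 -301.2   78.8] yang 82.58 tilt [ 0.0464 -0.0052] F [13.   0.2  0.3] w 21.5
turn 1.08
```

```bash
python3 -m crank '[[[-2,0,-20,0,255],[0,0,-35,0,255],[10,5,-12,0,255],[25,25,0,0,255],[28,30,0,0.3,255],[28,35,0,0.3,255],[28,35,0,0.3,255],[10,25,0,0.1,255],[0,10,0,0,255],[0,0,0,0,255]]]'|tail -2; python3 -c "
from h import *
ball(-65,62,38)"
```

```text
ft_force: [-0.3, -0.5, -2.9]
grip_width: 0.0213
tip nest x -106.6 y 65.0 z 114.4 | tool shift [-40.3  -3.2  77.1] | clk 26.82 tcp [ 440.4 -111.4  133.8] yang 81.36 tilt [0.017 0.002] F [-0.3 -0.5 -2.9] w 21.3
turn -0.14
```

```bash
python3 -m crank '[[[-12,0,20,0,255],[-15,-2,30,0,255],[-8,0,18,0,255],[-4,0,4,0,255],[0,0,0,0,255]]]'|tail -2
python3 - <<'E'
from h import *
ball(-56,62,36)
c=bot.camera('top');s=bot.camera('scene');o=bot.get_obs();R=Ro.from_quat(o['tool_rot']).as_matrix()
a=cv2.resize(c['img'][215:265,325:375],None,fx=8,fy=8,interpolation=cv2.INTER_CUBIC)
b=cv2.resize(s['img'][150:200,220:270],None,fx=8,fy=8,interpolation=cv2.INTER_CUBIC)
for sg,col in((1,(255,255,0)),(-1,(0,255,255))):
    p=o['eef_pos']+R@np.array([-sg*.028,0,.0418-.022])
    for im,cc,o0 in((a,c,(325,215)),(b,s,(220,150))):
        q=(proj(cc,p)[0]-o0+.5)*8; d=(np.array(cc['R'])@p+cc['t'])[2]
        cv2.circle(im,tuple(int(k) for k in q),int(.014/d*cc['fx']*8),col,1)
cv2.imwrite('pics/ab2.png',np.hstack([a,b]))
E
python3 m.py|head -1
```

```text
ft_force: [-0.5, -0.8, -3.1]
grip_width: 0.0214
tip nest x -63.5 y 58.4 z 40.8 | tool shift [-7.4  3.6  4.9] | clk 27.45 tcp [ 482.1 -124.    60.1] yang 81.08 tilt [ 0.017  -0.0011] F [-0.5 -0.8 -3.1] w 21.4
turn -0.42
scene L,R now [(49.25, 0.17), (50.0, 0.37)] start [(47.25, 0.22), (46.25, 0.15)]
```

View pics/ab2.png

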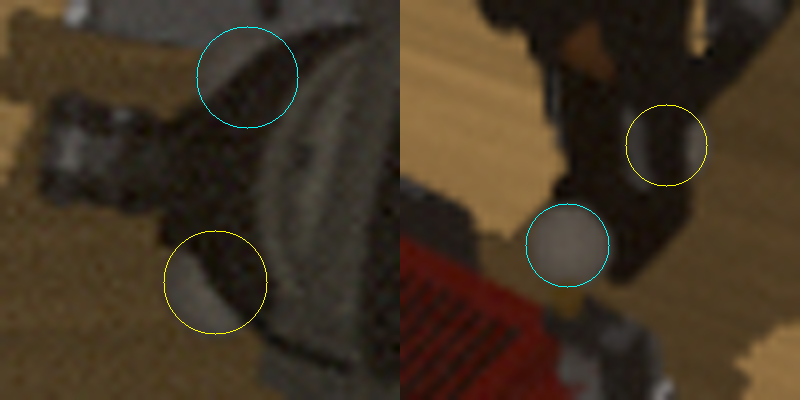

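```bash
python3 -m crank '[[[-4,4,3,-0.4,255],[-4,1,2,0,255],[-2,0,0,0,255],[-2,0,0,0,255]]]'|tail -2; python3 -c "
from h import *
ball(-50,62,36)"
```

```text
ft_force: [0.9, 0.1, -3.0]
grip_width: 0.0213
tip nest x -49.9 y 64.7 z 38.2 | tool shift [ 0.2 -2.7  2.2] | clk 28.15 tcp [ 496.4 -120.    57.4] yang 81.59 tilt [ 0.0213 -0.0019] F [ 0.9  0.1 -3. ] w 21.3
turn 0.09
```

```bash
python3 -m crank '[[[0,-3,1,0,255],[-2,0,0,0,255]]]'|tail -2;python3 -m crank '[[[-5,0,0,0,255]]]'|tail -2; python3 -c "
from h import *
ball(-50,62,36)"
```

```text
ft_force: [-4.7, 0.2, -0.4]
grip_width: 0.0214
ft_force: [-11.2, 0.7, 1.1]
grip_width: 0.0215
tip nest x -49.4 y 61.5 z 35.1 | tool shift [ 0.6  0.5 -0.9] | clk 28.52 tcp [ 496.6 -123.3   54.7] yang 81.55 tilt [0.0084 0.    ] F [-11.2   0.7   1.1] w 21.5
turn 0.05
```

```bash
python3 -m crank '[[[-8.5,0,-2,0,255]]]'|tail -2; python3 -c "
from h import *
ball(-50,62,36)"; python3 m.py|head -1
```

```text
ft_force: [-15.0, 2.9, 1.2]
grip_width: 0.0215
tip nest x -48.9 y 61.6 z 34.5 | tool shift [ 1.1  0.4 -1.5] | clk 28.65 tcp [ 497.4 -123.3   54.5] yang 81.52 tilt [-0.0073  0.0027] F [-15.    2.9   1.2] w 21.5
turn 0.02
scene L,R now [(49.5, 0.17), (50.25, 0.33)] start [(47.25, 0.22), (46.25, 0.15)]
```

```bash
python3 -m crank '[[[-9,0,-2.5,0,255]]]'|tail -2; python3 -c "
from h import *
ball(-50,62,36)"; python3 m.py|head -1
```

```text
ft_force: [-15.4, 2.2, 1.6]
grip_width: 0.0215
tip nest x -47.4 y 61.8 z 34.0 | tool shift [ 2.7  0.2 -1.9] | clk 28.88 tcp [ 499.3 -123.4   54.5] yang 81.49 tilt [-0.022   0.0056] F [-15.4   2.2   1.6] w 21.5
turn -0.01
scene L,R now [(51.25, 0.24), (50.25, 0.35)] start [(47.25, 0.22), (46.25, 0.15)]
```

```bash
python3 -m crank '[[[-8.5,0,-2.5,0,255]]]'|tail -2; python3 -c "
from h import *
ball(-50,62,36)"; python3 m.py|head -1
```

```text
ft_force: [-14.8, 1.5, 1.1]
grip_width: 0.0215
tip nest x -46.0 y 62.1 z 33.7 | tool shift [ 4.1 -0.1 -2.2] | clk 29.10 tcp [ 501.  -123.3   54.5] yang 81.47 tilt [-0.0364  0.0086] F [-14.8   1.5   1.1] w 21.5
turn -0.03
scene L,R now [(52.5, 0.33), (50.75, 0.27)] start [(47.25, 0.22), (46.25, 0.15)]
```

```bash
python3 -m crank '[[[26,0,-1,0,255],[3,-15,-1,0,255],[0,-30,0,0,255],[0,-36,0,0,255],[0,-25,0,0,255],[0,-12,0,0,255],[0,0,0,0,255]]]'|tail -2; python3 -c "
from h import *
ball(-54,-62,36)"
```

```text
ft_force: [0.6, -0.2, -4.0]
grip_width: 0.0213
tip nest x -69.7 y -62.3 z 37.3 | tool shift [-15.7   0.3   0.9] | clk 30.07 tcp [ 459.  -242.8   57.9] yang 81.47 tilt [-0.0273  0.0053] F [ 0.6 -0.2 -4. ] w 21.3
turn -0.03
```

```bash
python3 -m crank '[[[-6,0,1,0,255],[-6,0,0,0,255],[-4,0,0,0,255],[-2,0,0,0,255]]]'|tail -2; python3 -c "
from h import *
ball(-48,-62,36)"
```

```text
ft_force: [-0.2, -0.0, -3.3]
grip_width: 0.0215
tip nest x -49.8 y -59.5 z 35.6 | tool shift [-1.8 -2.5 -0.4] | clk 30.57 tcp [ 479.  -243.1   56.2] yang 81.68 tilt [-0.027   0.0064] F [-0.2 -0.  -3.3] w 21.5
turn 0.18
```

```bash
python3 -m crank '[[[-2,-3,-0.5,0.2,255],[-2,0,0,0,255]]]'|tail -2;python3 -m crank '[[[-5,0,-1,0,255]]]'|tail -2; python3 -c "
from h import *
ball(-50,-62,36)"
```

```text
ft_force: [-6.0, 0.2, -1.4]
grip_width: 0.0213
ft_force: [-11.1, 2.3, 0.9]
grip_width: 0.0214
tip nest x -47.7 y -62.0 z 34.8 | tool shift [ 2.4 -0.  -1.1] | clk 30.95 tcp [ 481.1 -245.8   55.7] yang 81.45 tilt [-0.0413  0.0091] F [-11.1   2.3   0.9] w 21.4
turn -0.05
```

```bash
python3 -m crank '[[[-9,0,-2.5,0,255]]]'|tail -2;python3 -m crank '[[[-9,0,-2.5,0,255]]]'|tail -2; python3 -c "
from h import *
ball(-50,-62,36)"; python3 m.py|head -1
```

```text
ft_force: [-15.1, 1.0, 0.4]
grip_width: 0.0215
ft_force: [-14.3, 0.6, 0.9]
grip_width: 0.0213
tip nest x -45.5 y -61.9 z 34.3 | tool shift [ 4.6 -0.1 -1.4] | clk 31.20 tcp [ 484.  -246.1   56.1] yang 81.25 tilt [-0.0729  0.0144] F [-14.3   0.6   0.9] w 21.3
turn -0.25
scene L,R now [(52.75, 0.24), (52.75, 0.31)] start [(47.25, 0.22), (46.25, 0.15)]
```

```bash
python3 -m crank '[[[-9,0,-2.5,0.2,255]]]'|tail -2; python3 -c "
from h import *
ball(-50,-62,36)"; python3 m.py|head -1
```

```text
ft_force: [-17.1, 1.4, 2.4]
grip_width: 0.0213
tip nest x -44.1 y -61.6 z 33.6 | tool shift [ 6.1 -0.4 -1.8] | clk 31.43 tcp [ 485.8 -245.9   55.9] yang 80.97 tilt [-0.088   0.0182] F [-17.1   1.4   2.4] w 21.3
turn -0.53
scene L,R now [(53.0, 0.18), (54.0, 0.39)] start [(47.25, 0.22), (46.25, 0.15)]
```

```bash
python3 -m crank '[[[26,0,-2,-0.5,255],[6,15,0,0,255],[0,30,0,0,255],[0,36,0,0,255],[0,25,0,0,255],[-4,12,0,0,255],[-4,3,0,0,255]]]'|tail -2; python3 -c "
from h import *
ball(-48,62,36)"
```

```text
ft_force: [0.2, -0.2, -3.2]
grip_width: 0.0211
tip nest x -62.3 y 64.3 z 39.5 | tool shift [-14.5  -2.3   2.4] | clk 32.40 tcp [ 486.1 -118.9   61.5] yang 81.37 tilt [-0.0768  0.0183] F [ 0.2 -0.2 -3.2] w 21.1
turn -0.13
```

```bash
python3 -m crank '[[[-5,-2,2,0,255],[-5,-1,0,0,255],[-3,0,0,0,255],[-2,0,0,0,255]]]'|tail -2; python3 -c "
from h import *
ball(-46,62,36)"
```

```text
ft_force: [-3.5, -0.1, -2.5]
grip_width: 0.0213
tip nest x -45.7 y 58.7 z 35.8 | tool shift [ 0.4  3.3 -0.2] | clk 32.90 tcp [ 501.7 -126.8   57.7] yang 81.19 tilt [-0.0767  0.0176] F [-3.5 -0.1 -2.5] w 21.3
turn -0.31
```

```bash
python3 -m crank '[[[-7,0.5,-2,-0.3,255],[-9,0,-2.5,0,255]]]'|tail -2; python3 -c "
from h import *
ball(-46,62,36)"; python3 m.py|head -1
```

```text
ft_force: [-15.8, 2.1, 2.4]
grip_width: 0.0211
tip nest x -44.7 y 58.9 z 35.0 | tool shift [ 1.4  3.1 -0.8] | clk 33.15 tcp [ 503.3 -127.    57.8] yang 81.41 tilt [-0.1074  0.0223] F [-15.8   2.1   2.4] w 21.1
turn -0.09
scene L,R now [(53.5, 0.22), (54.5, 0.27)] start [(47.25, 0.22), (46.25, 0.15)]
```

```bash
python3 -m crank '[[[-9,0,-2.5,0,255],[-9,0,-2.5,0,255]]]'|tail -2; python3 -c "
from h import *
ball(-46,62,36)"; python3 m.py|head -1
```

```text
ft_force: [-14.7, 2.8, 2.1]
grip_width: 0.0216
tip nest x -42.7 y 59.0 z 33.3 | tool shift [ 3.7  3.  -2.2] | clk 33.50 tcp [ 506.1 -127.3   56.9] yang 81.34 tilt [-0.1401  0.0284] F [-14.7   2.8   2.1] w 21.6
turn -0.16
scene L,R now [(55.75, 0.25), (55.0, 0.22)] start [(47.25, 0.22), (46.25, 0.15)]
```

One more on the left.

```bash
python3 -m crank '[[[-9,0,-3,0,255]]]'|tail -2; python3 -c "
from h import *
ball(-46,62,36)"; python3 m.py|head -1
```

```text
ft_force: [-16.1, 2.7, 2.2]
grip_width: 0.0215
tip nest x -40.5 y 59.1 z 32.8 | tool shift [ 6.   2.9 -2.3] | clk 33.73 tcp [ 508.7 -127.6   56.7] yang 81.32 tilt [-0.1546  0.0312] F [-16.1   2.7   2.2] w 21.5
turn -0.18
scene L,R now [(57.75, 0.34), (55.75, 0.19)] start [(47.25, 0.22), (46.25, 0.15)]
```

```bash
python3 -m crank '[[[25,0,-8,0,255],[5,10,-40,0,255],[0,22,-35,0,255],[-15,10,-8,0,255],[-30,0,-5,0,255],[-35,0,-5,0,255],[-30,0,-4,0,255],[-12,0,0,0,255],[0,0,0,0,255]]]'|tail -2; python3 -c "
from h import *
ball(58,103,54)"
```

```text
ft_force: [-0.7, -1.5, -2.9]
grip_width: 0.0215
tip nest x 68.3 y 100.0 z 121.6 | tool shift [-0.8  2.4 68.4] | clk 34.95 tcp [ 622.4 -103.2  145.6] yang 81.19 tilt [-0.1597  0.0332] F [-0.7 -1.5 -2.9] w 21.5
turn -0.31
```

```bash
python3 -m crank '[[[0,2,20,0,255],[0,1,25,0,255],[0,0,14,0,255],[0,0,4,0,255],[0,0,0,0,255]]]'|tail -2; python3 -c "
from h import *
ball(48,103,54)"
```

```text
ft_force: [0.2, 0.3, -2.7]
grip_width: 0.0216
tip nest x 56.5 y 103.0 z 59.2 | tool shift [ 7.5 -0.1  6.5] | clk 35.58 tcp [611.2 -98.5  83.3] yang 81.15 tilt [-0.1593  0.0332] F [ 0.2  0.3 -2.7] w 21.6
turn -0.35
```

```bash
python3 -m crank '[[[3,0,6,0,255],[3,0,2,0,255],[2.5,0,0,0,255],[4,0,3,0,255],[7,0,3,0,255]]]'|tail -2; python3 -c "
from h import *
ball(48,103,54)"
```

```text
ft_force: [14.9, -2.4, -2.5]
grip_width: 0.0213
tip nest x 46.6 y 103.0 z 54.4 | tool shift [-1.4 -0.   0.2] | clk 36.20 tcp [600.8 -96.9  77.8] yang 81.15 tilt [-0.1319  0.0289] F [14.9 -2.4 -2.5] w 21.3
turn -0.35
```

```bash
python3 -m crank '[[[7,0,2.5,0,255],[7,0,2.5,0,255],[7,0,2.5,0,255],[7,0,2.5,0,255],[7,0,2.5,0,255],[7,0,2.5,0,255]]]'|tail -2; python3 -c "
from h import *
ball(48,103,54)"
```

```text
ft_force: [10.9, -1.0, -3.3]
grip_width: 0.0214
tip nest x 46.8 y 103.0 z 61.4 | tool shift [-1.5 -0.1  7.3] | clk 36.95 tcp [598.9 -96.6  82.3] yang 81.21 tilt [-0.0371  0.0139] F [10.9 -1.  -3.3] w 21.4
turn -0.29
```

```bash
python3 -m crank '[[[-1,0,6,0,255],[4,0,3,0,255],[7,0,3,0,255],[7,0,2.5,0,255],[7,0,2.5,0,255],[7,0,2.5,0,255],[7,0,2,0,255]]]'|tail -2; python3 -c "
from h import *
ball(48,103,54)"; python3 m.py|head -1
```

```text
ft_force: [11.4, -1.7, -3.1]
grip_width: 0.0213
tip nest x 47.6 y 103.1 z 59.2 | tool shift [-0.2 -0.2  5.2] | clk 37.83 tcp [598.  -96.3  77.7] yang 81.26 tilt [0.0471 0.0007] F [11.4 -1.7 -3.1] w 21.3
turn -0.24
scene L,R now [(58.0, 0.18), (55.75, 0.2)] start [(47.25, 0.22), (46.25, 0.15)]
```

```bash
python3 -m crank '[[[-2,0,-20,0,255],[0,0,-38,0,255],[10,-10,-10,0,255],[25,-28,0,0,255],[28,-38,0,0,255],[28,-40,0,0,255],[22,-30,0,0,255],[8,-14,0,0,255],[0,-4,0,0,255],[0,0,0,0,255]]]'|tail -2; python3 -c "
from h import *
ball(-65,-62,38)"
```

```text
ft_force: [0.3, -0.3, -1.7]
grip_width: 0.0215
tip nest x -93.9 y -64.3 z 111.2 | tool shift [-27.4   1.5  73.8] | clk 39.17 tcp [ 433.7 -241.1  130.4] yang 81.25 tilt [0.0227 0.0088] F [ 0.3 -0.3 -1.7] w 21.5
turn -0.25
```

```bash
python3 -m crank '[[[-8,1,20,-0.2,255],[-12,0,30,0,255],[-10,0,18,0,255],[-8,0,4,0,255],[-2,0,0,0,255],[0,0,0,0,255]]]'|tail -2; python3 -c "
from h import *
ball(-45,-62,36)"
```

```text
ft_force: [0.2, 0.6, -2.9]
grip_width: 0.0214
tip nest x -45.8 y -57.1 z 39.4 | tool shift [-0.6 -4.9  3.4] | clk 39.92 tcp [ 482.3 -241.5   58.5] yang 82.00 tilt [0.027 0.009] F [ 0.2  0.6 -2.9] w 21.4
turn 0.5
```

```bash
python3 -m crank '[[[0,-4.5,2.5,0.5,255],[-2,0,0,0,255],[-2,0,0,0,255]]]'|tail -2;python3 -m crank '[[[-6,0,-1.5,0,255],[-8.5,0,-2,0,255]]]'|tail -2; python3 -c "
from h import *
ball(-45,-62,36)"; python3 m.py|head -1
```

```text
ft_force: [-5.7, 1.4, -1.0]
grip_width: 0.0216
ft_force: [-9.2, 0.1, -2.9]
grip_width: 0.0215
tip nest x -40.8 y -62.2 z 37.8 | tool shift [4.2 0.2 1.8] | clk 40.55 tcp [ 487.  -247.    57.6] yang 81.22 tilt [0.0019 0.0131] F [-9.2  0.1 -2.9] w 21.5
turn -0.28
scene L,R now [(58.75, 0.19), (58.0, 0.24)] start [(47.25, 0.22), (46.25, 0.15)]
```

```bash
python3 -m crank '[[[-8.5,0,0,-0.2,255]]]'|tail -2; python3 -c "
from h import *
ball(-45,-62,36)"; python3 m.py|head -1
```

```text
ft_force: [-19.0, 0.9, 3.2]
grip_width: 0.0214
tip nest x -34.6 y -62.2 z 37.2 | tool shift [10.4  0.2  1.3] | clk 40.77 tcp [ 493.3 -248.    57.2] yang 81.39 tilt [-0.0028  0.0139] F [-19.    0.9   3.2] w 21.4
turn -0.11
scene L,R now [(61.5, 0.33), (63.75, 0.36)] start [(47.25, 0.22), (46.25, 0.15)]
```

```bash
python3 -m crank '[[[30,0,-2,0,255],[8,15,0,0,255],[0,30,0,0,255],[0,36,0,0,255],[0,25,0,0,255],[0,12,0,0,255],[0,0,0,0,255]]]'|tail -2; python3 -c "
from h import *
ball(-45,62,36)
c=bot.camera('scene');cv2.imwrite('pics/s5.png',cv2.resize(c['img'][150:240,145:260],None,fx=6,fy=6,interpolation=cv2.INTER_CUBIC))"; python3 m.py|head -1
```

```text
ft_force: [-0.5, -0.3, -4.2]
grip_width: 0.0211
tip nest x -61.8 y 60.1 z 44.8 | tool shift [-16.6   1.8   9.1] | clk 41.75 tcp [ 484.  -123.    64.1] yang 81.44 tilt [0.0202 0.0116] F [-0.5 -0.3 -4.2] w 21.1
turn -0.06
scene L,R now [(64.25, 0.21), (66.0, 0.42)] start [(47.25, 0.22), (46.25, 0.15)]
```

View pics/s5.png

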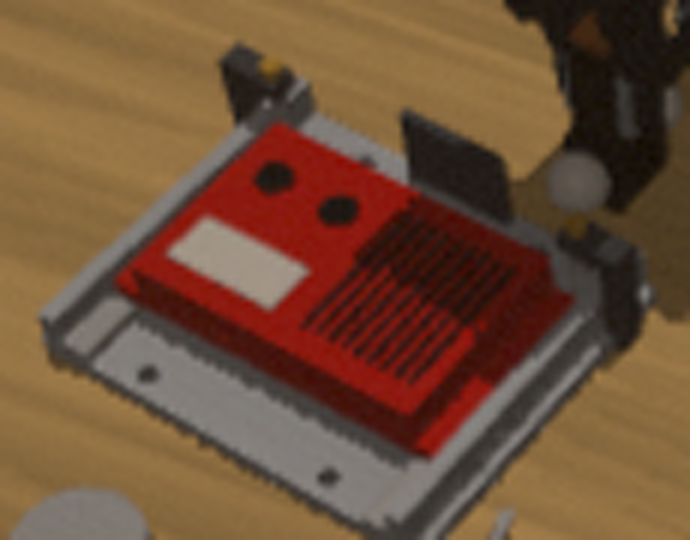

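```bash
python3 -m crank '[[[5,0,-25,0,255],[0,5,-35,0,255],[0,25,-5,0,255],[0,40,0,0.5,255],[0,45,0,0.5,255],[0,45,0,0.5,255],[0,45,0,1,255],[0,40,0,1,255],[0,25,0,1,255],[0,10,0,1,255],[0,0,0,1,255],[0,0,0,1,255]]]'|tail -2; python3 -c "
from h import *
need([.562,.176,.10],74)
c=bot.camera('top');cv2.imwrite('pics/t6.png',cv2.resize(c['img'][138:238,325:445],None,fx=6,fy=6,interpolation=cv2.INTER_CUBIC))"; python3 m.py
```

```text
ft_force: [-0.9, -0.4, -3.4]
grip_width: 0.0212
clk 43.40 tcp [532.4 145.3 133.3] yang 72.12 tilt [0.02   0.0072] F [-0.9 -0.4 -3.4] w 21.2
tool shift mm [-18.2  37.9  34.1]
turn -1.88
scene L,R now [(64.25, 0.21), (66.0, 0.36)] start [(47.25, 0.22), (46.25, 0.15)]
top L,R now [(94.75, 0.0), (94.75, 7.3)] start [(94.75, 0.0), (94.75, 16.83)]
```

View pics/t6.png

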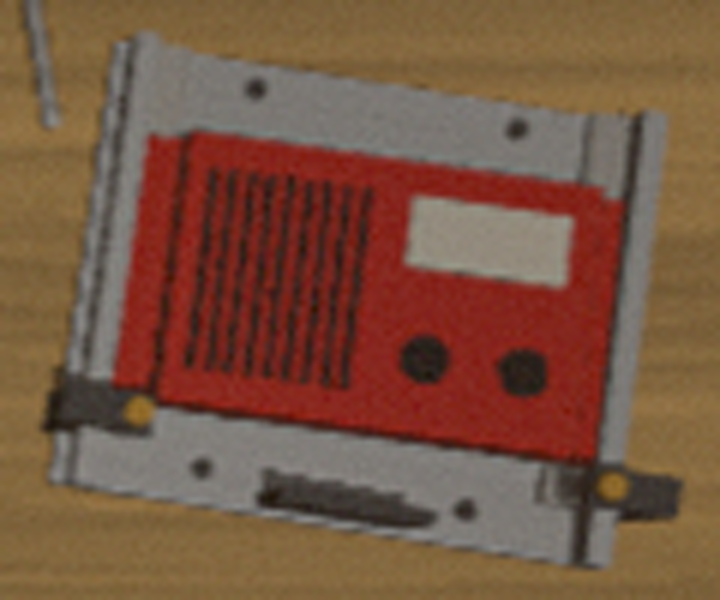

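Run:
```python
from h import *
c=bot.camera('top')
for n,p,z in [('nearL',(157,403),.044),('nearR',(592,462),.044),('farL',(195,131),.044),('farR',(605,187),.044),('earL near',(116,386),.024),('s nearL',(155,445),.044),('s nearR',(575,520),.044),('s farL',(188,178),.044),('s farR',(598,241),.044)]:
    q=atz(c,p[0]/6+325-.42,p[1]/6+138-.42,z)-NO;print(n,round(q@NX*1e3,1),round(q@NY*1e3,1))
s=bot.camera('scene')
im=cv2.resize(s['img'][180:225,200:260],None,fx=12,fy=12,interpolation=cv2.INTER_CUBIC);
for X,col in((nest(-44,84,24),(0,255,0)),(nest(-38.5,84,24),(255,255,0)),(nest(-38.5,77,24),(255,255,0)),(nest(-38.5,90,24),(255,0,255)),(nest(-44,84,67),(0,255,255))):
    q=(proj(s,X)[0]-[200,180]+.5)*12;cv2.circle(im,tuple(int(k) for k in q),4,col,1)
cv2.imwrite('pics/s7.png',im)
```

```text
nearL -37.8 75.0
nearR -34.4 -83.0
farL 62.7 75.6
farR 65.8 -74.8
earL near -31.9 87.8
s nearL -53.0 73.5
s nearR -56.0 -79.7
s farL 45.2 75.6
s farR 45.7 -74.8
```

View pics/s7.png

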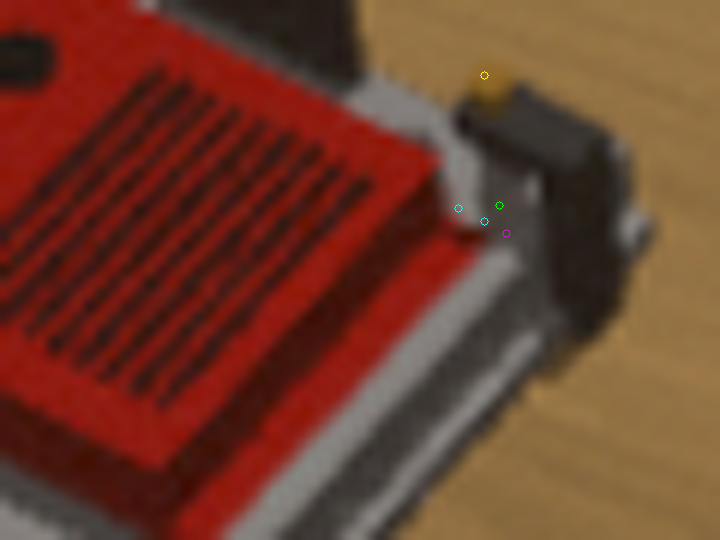

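```bash
python3 -m crank '[[[10,-15,0,0,255],[10,-35,0,0,255],[10,-45,0,-1,255],[5,-45,0,-1,255],[5,-45,0,-1,255],[0,-40,0,-1,255],[0,-20,5,-1,255],[0,-5,15,-1,255],[0,0,20,-1,255],[0,0,10,-0.5,255],[0,0,0,0,255]]]'|tail -2; python3 -c "
from h import *
ball(-45,60,36)"
```

```text
ft_force: [0.0, -0.2, -3.5]
grip_width: 0.0215
tip nest x -125.8 y 81.7 z 62.5 | tool shift [-80.6 -19.5  28.7] | clk 45.02 tcp [423.8 -91.2  81.4] yang 79.74 tilt [0.0312 0.0056] F [ 0.  -0.2 -3.5] w 21.5
turn -1.76
```

```bash
python3 -m crank '[[[-20,-10,8,-1.7,255],[-25,-10,12,0,255],[-14,-3,6,0,255],[-4,0,0,0,255],[0,0,0,0,255]]]'|tail -2; python3 -c "
from h import *
ball(-38,60,36)"
```

```text
ft_force: [0.1, 0.2, -3.5]
grip_width: 0.0212
tip nest x -59.4 y 59.9 z 40.6 | tool shift [-21.2   0.    5.3] | clk 45.65 tcp [ 486.  -123.5   59.4] yang 81.59 tilt [0.0343 0.0054] F [ 0.1  0.2 -3.5] w 21.2
turn 0.09
```

```bash
python3 -m crank '[[[-6,0,2,0,255],[-6,0,2,0,255],[-3,0,0,0,255],[-2.5,0,0,0,255],[-2.5,0,0,0,255]]]'|tail -2; python3 -c "
from h import *
ball(-34,60,36)"
```

```text
ft_force: [-0.9, -0.0, -2.7]
grip_width: 0.0217
tip nest x -39.3 y 60.7 z 37.7 | tool shift [-5.3 -0.8  1.9] | clk 46.27 tcp [ 506.  -125.7   56.6] yang 81.64 tilt [0.0338 0.0057] F [-0.9 -0.  -2.7] w 21.7
turn 0.14
```

```bash
python3 -m crank '[[[-2.5,0,0,0,255],[-2.5,0,0,0,255]]]'|tail -2;python3 -m crank '[[[-2.5,0,0,0,255],[-2.5,0,0,0,255]]]'|tail -2; python3 -c "
from h import *
ball(-34,60,36)"; python3 m.py|head -1
```

```text
ft_force: [-2.3, 0.3, -2.2]
grip_width: 0.0211
ft_force: [-1.1, 1.3, -4.1]
grip_width: 0.0214
tip nest x -30.6 y 61.0 z 37.3 | tool shift [ 3.4 -1.   1.2] | clk 46.77 tcp [ 514.7 -126.7   56.3] yang 81.64 tilt [0.0302 0.0068] F [-1.1  1.3 -4.1] w 21.4
turn 0.14
scene L,R now [(68.5, 0.27), (67.75, 0.22)] start [(47.25, 0.22), (46.25, 0.15)]
```

```bash
python3 -m crank '[[[28,0,-3,0,255],[10,5,-30,0,255],[0,20,-30,0,255],[0,40,-5,0.5,255],[-5,45,0,1,255],[-5,45,0,1,255],[-5,45,0,1,255],[-5,40,0,1,255],[-5,25,0,1,255],[-2,10,0,1,255],[0,0,0,0.5,255],[0,0,0,0,255]]]'|tail -2; python3 -c "
from h import *
need([.562,.176,.11],74)";python3 m.py|head -1
```

```text
ft_force: [0.4, -0.5, -3.4]
grip_width: 0.0212
clk 48.38 tcp [559.2 149.4 132.9] yang 74.12 tilt [0.048 0.005] F [ 0.4 -0.5 -3.4] w 21.2
tool shift mm [ 5.6 26.  23.2]
turn 0.12
scene L,R now [(69.25, 0.27), (67.75, 0.3)] start [(47.25, 0.22), (46.25, 0.15)]
```

```bash
python3 -m crank '[[[3,12,8,0,255],[2,12,12,0,255],[0,2,20,0,255],[0,0,18,0,255],[0,0,10,0,255],[0,0,0,0,255]]]'|tail -2; python3 -c "
from h import *
need([.558,.176,.048],74)"
```

```text
ft_force: [0.6, 0.7, -2.4]
grip_width: 0.0214
clk 49.23 tcp [564.  178.6  60. ] yang 74.08 tilt [0.0459 0.0054] F [ 0.6  0.7 -2.4] w 21.4
tool shift mm [ 5.6 -4.4 11.7]
turn 0.08
```

```bash
python3 -m crank '[[[4,-3,5,0,255],[0,0,4,0,255],[0,0,2,0,255],[0,0,0,0,255]]]'|tail -2; python3 -c "
from h import *
need([.558,.176,.048],74)"
```

```text
ft_force: [-0.5, -0.1, -3.3]
grip_width: 0.0211
clk 49.73 tcp [560.7 177.2  49.8] yang 74.08 tilt [0.0489 0.0064] F [-0.5 -0.1 -3.3] w 21.1
tool shift mm [ 2.4 -1.9  1.6]
turn 0.08
```

```bash
python3 -m crank '[[[0,0,2,0,255],[0,0,2,0,255]]]'|tail -2; python3 -c "
from h import *
need([.558,.176,.048],74)"
```

```text
ft_force: [-4.4, -1.3, 11.4]
grip_width: 0.0214
clk 49.98 tcp [561.7 177.3  47.4] yang 74.07 tilt [0.0509 0.0069] F [-4.4 -1.3 11.4] w 21.4
tool shift mm [ 3.2 -2.3 -0.8]
turn 0.07
```

```bash
python3 -m crank '[[[0,0,0,0,180],[0,0,0,0,160],[0,0,0,0,120],[0,0,0,0,60],[0,0,0,0,0],[0,0,0,0,0]]]'|tail -2; python3 -c "
from h import *
need([.558,.176,.048],74)
c=bot.camera('scene');cv2.imwrite('pics/s8.png',cv2.resize(c['img'][180:280,290:420],None,fx=5,fy=5,interpolation=cv2.INTER_CUBIC))"
```

```text
ft_force: [-0.3, -0.7, -0.5]
grip_width: 0.0854
clk 50.73 tcp [563.5 177.9  48.8] yang 74.07 tilt [0.0548 0.0081] F [-0.3 -0.7 -0.5] w 85.4
tool shift mm [ 4.8 -3.3  0.5]
turn 0.07
```

View pics/s8.png

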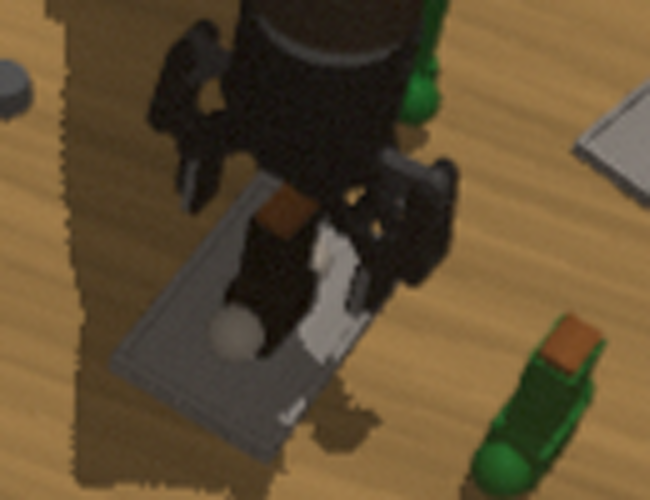

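Mallet stands free between open fingers. I'll rise straight up and away.

```bash
python3 -m crank '[[[0,0,-15,0,0],[0,0,-25,0,0],[0,0,-40,0,0],[0,0,-40,0,0],[30,0,-10,0,0],[50,30,0,0,0],[50,50,0,0,0],[50,50,0,0,0],[30,40,0,0,0],[0,10,0,0,0],[0,0,0,0,0]]]'|tail -5
python3 - <<'E'
from h import *
c=bot.camera('top');s=bot.camera('scene');W=cloud(c)
cv2.imwrite('pics/t9.png',c['img']);cv2.imwrite('pics/t9m.png',np.hstack([cv2.resize(c['img'][160:245,185:255],(420,510),interpolation=cv2.INTER_CUBIC)]+[cv2.resize(s['img'][200:280,300:380],(380,510),interpolation=cv2.INTER_CUBIC)]))
E
python3 m.py|head -1
```

```text
clock: 52.15
eef_pos: [0.4111, 0.4006, 0.1892]
tool_rot: [0.141, 0.989, 0.013, 0.033]
ft_force: [0.7, 0.3, -0.7]
grip_width: 0.0855
scene L,R now [(69.25, 0.31), (67.75, 0.33)] start [(47.25, 0.22), (46.25, 0.15)]
```

View pics/t9m.png

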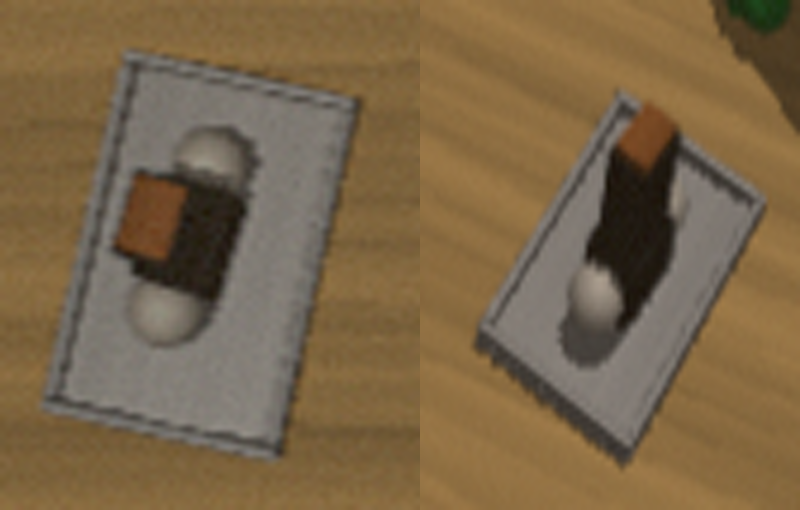

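View pics/t9.png

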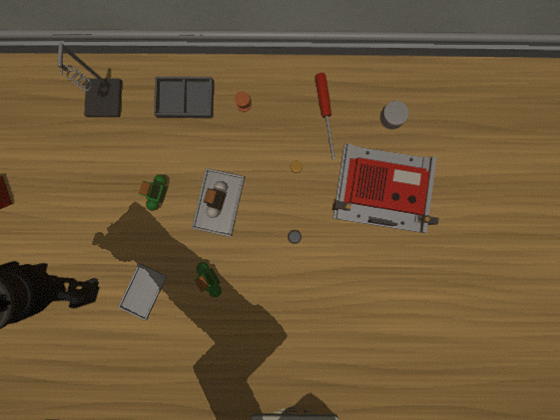

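```bash
python3 -c "
from workcell import bot
print(bot.job_done())"
```

```text
the job is handed in; nothing more can be done
None
```

I freed the front with alternating left and right mallet taps, stood the mallet back upright in its tray, and handed the job in at about 52 s. No verdict was reported.

**Front:** The last camera check showed its far edge about 22 mm further forward on the left and 21.5 mm on the right. That puts both ear edges near nest x = -31 mm, past the -38.5 mm limit, with the front flat and turned only slightly. Before the last nudge my two cameras disagreed by about 2.5 mm on the left ear, roughly -35 against -37.7 mm. I therefore pushed it 4 to 5 mm further, and it moved at only 1 to 2 N, so it is loose.

**Tap forces:** Most taps read 14 to 17 N at the wrist at the end of the step. Two reached 19 N, one of them about 20 N in total, which is above the 16 to 18.5 N switching band but below the 24 N crack limit. I could only read the force at the end of each command, so peaks within a step were not seen.

**Tool tilt:** The tool tilted further with each push, up to about 0.18 rad. Twice I straightened it by pulling the mallet's rear face against a fixed finger post of the nest with 10 to 15 N, which you had not asked for. The front did not shift noticeably during this.

**Mallet and bystanders:** The mallet stands near the middle of the larger light tray and looks upright in both views, though I did not measure its tilt. The bystanders are at the same pixels as in the first picture, and the gripper is open and clear of everything.

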